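# Hold the calibration grid over the up-looking camera

## Task

On the measuring camera block, slide the dust shutter fully open by its red grip. Then take the grid plate out of its case by its blue handle, carry it over the top of the straightedge, and hold it level about 1 cm above the camera's glowing window, centred on it with its long side along the window's, never letting the plate touch the camera block. Leave everything else where it is, and finish still holding the plate there, quite still, for the camera to read it.

Things in the scene. Friction and masses are not known exactly. Their poses are not given: they have to be found in the camera images.
- station: upward-looking measuring camera: fixed grey block, 140 (x) by 240 (y) by 50 high, turned by some yaw and on either side of the straightedge. Origin: centre of its underside. On top: two steel rails along y, their inner faces 48.5 to either side of the middle line, 20 high above the top; a cross bar 14 high at its -y end; the glass window; the shutter running between the rails
- lens (a point): centre of the glowing amber glass window (60 along x by 26 along y, flush with the station's top, 50 above the table). It lies 50 to the -y side of the station's origin. Axes as the station's: x along the window's long side, z up
- shutter (a joint): position of the shutter in m: 0 = closed, over the window; 0.09 = fully open, against its stop. Opens by sliding towards the station's +y, away from the end with the cross bar; about 2 N of friction, stays where it is left; starts closed or up to 0.02 open. All sizes in these notes are in mm
- shutter_knob (a point): middle of the shutter's red upright grip, 34 along x, 14 along y (pinch it across y), 40 high; this point is 20 below its top, 25 above the station's top. Axes as the station's; moves with the shutter. The shutter itself is a dark steel slab 90 x 40 x 4, its top 20 below this point
- case: fixed open wooden case, 104 (x) by 176 (y), 28 high, walls 6, floor 6, with two pockets side by side along y. The grid plate lies in the -y pocket. Origin: centre of its underside
- plate_c (a point): grid plate, loose, about 0.12 kg: black frame 70 (x) by 44 (y) by 6 thick holding a white grid, with a blue bridge handle over it. This point is the middle of the whole thing, half-way up its 57 height; its underside is 28.5 below. The handle's bar runs along x over the middle: 62 long, 10 wide (pinch it across y), 14 tall, its centre 21.5 above this point; the space below the bar is open. Axes: x along the long side, z up
- straightedge: steel straightedge bar 260 x 12 x 60 standing on edge along its x on two grey blocks; whole thing 260 x 60 x 90 high, loose, easily knocked; stands between the case and the station. Origin: centre of its underside
- setting_ring: brass ring, 48 across, 18 high, in the other pocket of the case; bystander. Origin: centre of underside
- black_ring: black ring gauge, 60 across, 22 high, on the table near the robot; bystander. Origin: centre of underside
- plug_gauge: steel plug gauge standing upright, 36 across, 95 high; bystander. Origin: centre of underside
- gauge_blocks: four steel gauge blocks on a wooden base 60 x 90, 50 high in all; bystander. Origin: centre of underside
- spray: white lens-spray bottle with blue cap, 44 across, 110 high; bystander. Origin: centre of underside
- driver: screwdriver with orange handle lying on the table to the robot's right; bystander. Origin: middle of underside
- lens_brush: brush lying on the table to the robot's left; bystander. Origin: middle of underside
- plate: the grid plate as a whole (see plate_c); origin: centre of its underside, same axes
Mind the look-alikes: they are no part of the job. Leave any pink or turquoise look-alike of the plate alone.

How it is judged:
By the outcome, as a careful person would: the job done as asked, in the order asked, and still so for the second after the job is handed in, while the arm keeps its last pose, push and grip.
It also fails if it takes over 58 s, if anything falls off the work surface, if the arm or the gripper's body presses on something with over 40 N, if the wrist force passes 120 N, or if a joint passes its speed limit or range.

## Robot

A 6-joint arm with a two-finger parallel gripper is mounted at the origin on the work surface. World frame = base frame: x ahead of the robot, y to its left, z up, the work surface at z = 0. Lengths are in m, angles in rad, forces in N, time in s.
With the tool pointing down it reaches from about 0.375 to 0.975 m from the base axis. Payload 3.8 kg.
Tool frame: the origin (TCP) lies on the centre line of the jaws, within the pads' length; the fingertips stand 25 mm ahead of it and the grasp point (between the pads) lies 6 mm ahead of it; z points along the fingers, y is the direction in which the jaws open and shut (so a half turn about z gives the same grasp; the last joint's range is limited). The gripper opens to 85 mm and grips with 20 to 120 N. Pads are 22 mm wide; open, the fingers measure 114 mm over their backs; the gripper's body (76 mm by 85 mm) begins 54 mm behind the grasp point. The pads swing forward as they close: fully open they stand 13 mm farther back than shut.
Start: joints at [-1.346, 0.264, 1.604, -0, 1.274, -0.037], TCP at [0.175, -0.652, 0.228] pointing down, gripper open.
Joint ranges: [-2.63, 2.63], [-0.94, 2.18], [0.31, 2.57], [-1.31, 4.45], [0, 2.66], [-2.55, 2.55]. Speed limits (rad/s): [2.57, 2.57, 3.14, 3.14, 3.14, 3.14].

## Interface

Orientations are given as a rotation vector (axis times angle).
In Python, from workcell import bot gives the robot as it stands.
- The arm moves only by the tool servo_tool, never from a script. Its argument "moves" is a list of rows, each a list of 3 entries, a list of its own where there are three numbers: the closure in counts, from 0 (fully open) to 255 (shut), then the shift along the tool's x, y, z in m, then the turn about the tool's z in rad. A call has exactly 8 rows; each row shifts and turns the pose as measured when the row begins, along the tool's axes as they then stand; what a row does not reach is not made up. A row lasts 1/12 s, in which the tool goes at most 41.7 mm and 7.16 degrees, less where a joint would pass 70% of its speed; a pose out of reach is approached as far as the arm can. A call is refused whole if a number of a shift passes 0.0417 or a number of a turn 0.125, either way. A call with a gripper value outside its range is refused whole. The fingers move at their own pace and stop on an object; "newtons" is the grip in N (left out, the last holds). Time passes only in rows, so rows that do not move let the fingers close, or fill a call up. It gives the time, the measured TCP pose, the force and the opening at its end, in the units of the state.
- bot.read_state(): the state, without advancing time (a new reading comes with each control period).
- bot.read_camera(name): name is "side" or "top"; returns a dict with "pixels" (400x640x3 uint8, red, green, blue), "depth" (400x640 float32, m along the optical axis (not along the pixel's ray), 0 where there is no reading), "intrinsics" (3x3 intrinsics, pixels), "R" (3x3) and "t" (3): a world point X has camera coordinates R X + t. Camera axes: x right, y down, z forward; pixel columns grow to the right and rows downward; lengths in m; the calibration is good to about 2 mm. A picture is of the moment at which its call begins.
- bot.finish_job(): hands the job in, once; it reports no verdict.
The state is a dict: "time": time; "q": joint angles; "joint_vel": joint speeds; "joint_torque": joint torques, N m; "tool_pos": TCP position; "tcp_rot": TCP orientation; "wrist_force": force on the tool from outside, world axes, zero at the start; "torque": the same for the moment, N m; "width": opening from 0.0 (shut) to 1.0 (fully open).
Only numpy, scipy, OpenCV 4.12 (cv2) and the standard library are available. Lean on these libraries where they do the work, as an engineer would, in place of code of your own. Each camera call takes 0.05 s, during which the arm holds its last target.

## Working session

There is one attempt and no reset: what is moved stays moved. The work goes in short steps, Python scripts to look and compute and a tool call to move; the robot and the scene stay as the last step left them, time stands still between calls to the robot, and variables do not carry over. Pictures are saved under pics/ and viewed, and the job is handed in when it is done.

Besides the shell and the picture viewer there is one more tool, called after "Call:" as name(argument=value, ...), one argument or row to a line, values as JSON. servo_tool: Moves the arm, as the interface text tells. Its arguments: {"type":"object","properties":{"moves":{"type":"array","items":{"type":"array"}},"newtons":{"type":"number"}},"required":["moves"]}

```bash
ls; mkdir -p pics; python3 - <<'E'
from workcell import bot
import cv2,numpy as np
print(bot.read_state())
for n in("side","top"):
    c=bot.read_camera(n); cv2.imwrite(f"pics/{n}0.png",c["pixels"][:,:,::-1]); np.savez(f"/tmp/{n}0.npz",**c)
    print(n,c["intrinsics"],c["R"],c["t"])
E
```

```text
pics
{'time': 0.0, 'q': array([-1.34593563e+00,  2.64785462e-01,  1.60539172e+00, -1.92156278e-05,
        1.27369174e+00, -3.69079293e-02]), 'joint_vel': array([0.00109289, 0.00060772, 0.00010801, 0.00089955, 0.00011552,
       0.00108991]), 'joint_torque': array([-1.17002801e-03, -5.15113378e+01, -3.67316294e+01, -2.32274679e-04,
        1.30357960e-02, -6.51523635e-06]), 'tool_pos': array([ 0.17450313, -0.65128104,  0.22643069]), 'tcp_rot': array([-3.11247588e+00, -4.09725456e-01,  3.63985736e-04]), 'wrist_force': array([ 0.90769677, -0.54418477,  0.28114025]), 'torque': array([-0.08111121, -0.00666322,  0.01488718]), 'width': 0.9986015637649809}
side [[511.83838334   0.         314.73890403]
 [  0.         511.83838334 208.70733466]
 [  0.           0.           1.        ]] [[ 0.91919049 -0.39338728 -0.01831091]
 [-0.30368446 -0.67845362 -0.66893679]
 [ 0.25072812  0.62044108 -0.74309372]] [-0.53416487  0.21911081  1.31854043]
top [[372.71246874   0.         318.67334897]
 [  0.         372.71246874 194.25946494]
 [  0.           0.           1.        ]] [[-0.02166932 -0.99963135  0.01635841]
 [-0.99268356  0.01956891 -0.11914868]
 [ 0.11878464 -0.0188206  -0.99274165]] [0.00766956 0.57545081 1.19551357]
```

View pics/side0.png

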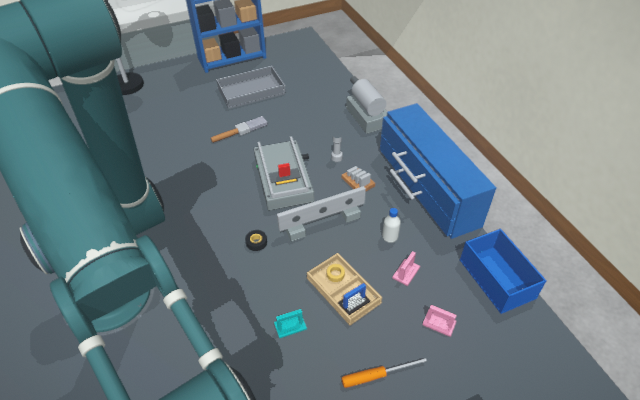

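View pics/top0.png

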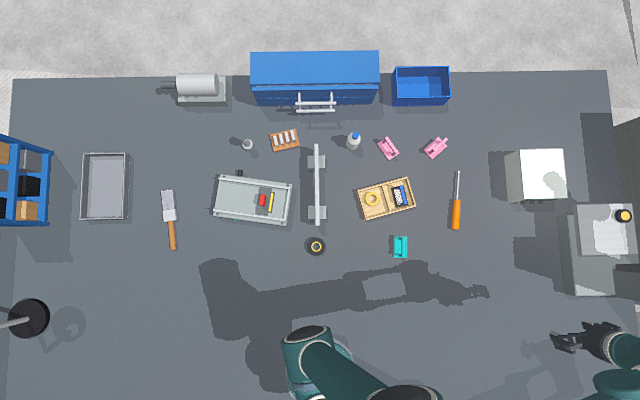

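The side view shows the station with red grip at about (284,169) and the amber window at (286,182). The straightedge is at (322,210), and the case with the blue-handled plate is at (355,297). The top view shows the station at (252,200), straightedge at (317,185), case at (385,198) and blue handle at (400,196).

```bash
cat > h.py <<'E'
import numpy as np,cv2
def load(n,k=0): return dict(np.load(f"/tmp/{n}{k}.npz"))
def ray(c,u,v):
    K,R,t=c["intrinsics"],c["R"],c["t"]
    d=R.T@np.linalg.solve(K,np.array([u,v,1.])); return -R.T@t,d
def onz(c,u,v,z):
    o,d=ray(c,u,v); return o+d*(z-o[2])/d[2]
def cloud(c):
    K,R,t=c["intrinsics"],c["R"],c["t"]; D=c["depth"]
    v,u=np.mgrid[:400,:640]
    P=np.stack([(u-K[0,2])/K[0,0]*D,(v-K[1,2])/K[1,1]*D,D],-1)
    return (P-t)@R
def tri(c1,p1,c2,p2):
    o1,d1=ray(c1,*p1);o2,d2=ray(c2,*p2)
    s=np.linalg.lstsq(np.c_[d1,-d2],o2-o1,rcond=None)[0]
    a=o1+s[0]*d1;b=o2+s[1]*d2
    return (a+b)/2,np.linalg.norm(a-b)
def proj(c,X):
    p=c["intrinsics"]@(c["R"]@np.asarray(X)+c["t"]); return p[:2]/p[2]
def mask(c,lo,hi,box):
    h=cv2.cvtColor(c["pixels"],cv2.COLOR_RGB2HSV); m=cv2.inRange(h,np.array(lo),np.array(hi))
    o=np.zeros_like(m);x0,y0,x1,y1=box;o[y0:y1,x0:x1]=m[y0:y1,x0:x1];return o
E
python3 - <<'E'
from h import *
T=load("top");S=load("side")
for n,c,b in(("top",T,(195,130,435,250)),("side",S,(230,120,400,340))):
    x0,y0,x1,y1=b; p=c["pixels"][y0:y1,x0:x1,::-1]; f=3.3 if n=="top" else 2.7
    cv2.imwrite(f"pics/{n}c.png",cv2.resize(p,None,fx=f,fy=f,interpolation=cv2.INTER_CUBIC))
boxes={"top":{"red":(205,170,295,230),"amber":(205,170,295,230),"blue":(355,170,420,225)},
"side":{"red":(250,130,320,210),"amber":(250,130,320,210),"blue":(310,260,380,320)}}
rng={"red":((0,150,80),(8,255,255)),"amber":((18,120,90),(35,255,255)),"blue":((100,130,50),(130,255,255))}
for n,c in(("top",T),("side",S)):
    W=cloud(c)
    for k in rng:
        m=mask(c,*rng[k],boxes[n][k]); v,u=np.nonzero(m)
        P=W[m>0]; print(n,k,len(u),u.mean().round(2),v.mean().round(2),cv2.minAreaRect(np.c_[u,v].astype(np.float32)),"z",np.percentile(P[:,2],[5,50,95]).round(3),np.median(P,0).round(4))
E
```

```text
top red 58 261.95 199.67 ((261.9459533691406, 199.82432556152344), (5.425166606903076, 10.192737579345703), 9.462322235107422) z [0.07  0.093 0.098] [0.5545 0.1743 0.0935]
top amber 57 270.63 201.96 ((270.6756896972656, 201.94595336914062), (2.959181785583496, 18.412687301635742), 9.462322235107422) z [0.047 0.051 0.055] [0.5512 0.1514 0.0509]
top blue 62 402.98 194.16 ((403.15576171875, 194.213134765625), (18.380403518676758, 5.496943950653076), 66.37062072753906) z [0.013 0.062 0.066] [ 0.5674 -0.2768  0.0619]
side red 124 283.82 169.82 ((284.0, 170.0), (12.0, 10.0), 90.0) z [0.056 0.078 0.093] [0.5554 0.1668 0.0778]
side amber 51 285.9 181.22 ((286.0384521484375, 181.19229125976562), (2.3533935546875, 20.39607810974121), 78.69007110595703) z [0.044 0.048 0.052] [0.5535 0.1473 0.0485]
side blue 189 353.66 294.13 ((353.9213562011719, 295.6741943359375), (11.871976852416992, 29.467941284179688), 57.9946174621582) z [0.016 0.055 0.064] [ 0.5627 -0.2832  0.0546]
```

View pics/topc.png

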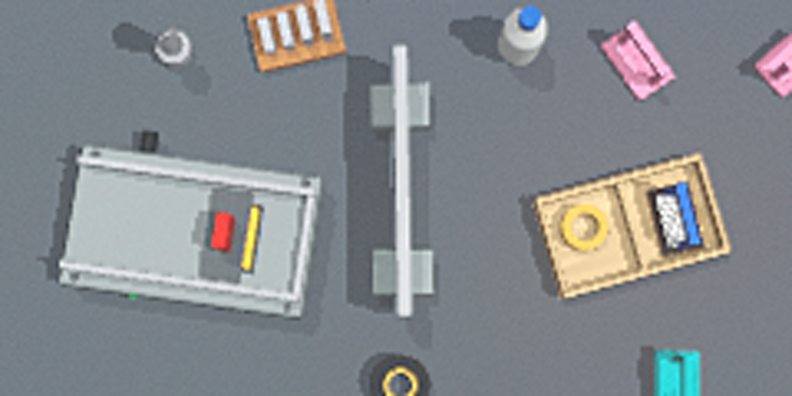

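View pics/sidec.png

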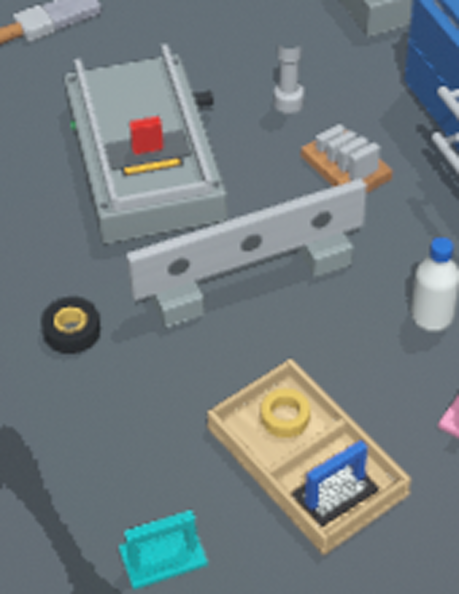

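```bash
python3 - <<'E'
from h import *
T=load("top");S=load("side")
def fit(P,name):
    r=cv2.minAreaRect(P[:,:2].astype(np.float32)*1000); print(name,len(P),[np.round(x,1) for x in r])
for n,c in(("top",T),("side",S)):
    W=cloud(c); ok=c["depth"]>0
    reg=lambda a,b,cc,d,z0,z1:W[ok&(W[...,0]>a)&(W[...,0]<b)&(W[...,1]>cc)&(W[...,1]<d)&(W[...,2]>z0)&(W[...,2]<z1)]
    fit(reg(.46,.66,.06,.36,.04,.058),n+" st top")
    P=reg(.46,.66,.06,.36,.062,.08);fit(P,n+" st rails")
    fit(reg(.40,.68,-.06,.04,.075,.1),n+" bar")
    fit(reg(.40,.68,-.08,.06,.015,.1),n+" straight all")
    fit(reg(.48,.64,-.37,-.11,.02,.036),n+" case")
    h=cv2.cvtColor(c["pixels"],cv2.COLOR_RGB2HSV); B=(h[...,0]>95)&(h[...,0]<135)&(h[...,1]>130)
    for z0 in (.045,.058):
        m=B&ok&(W[...,0]>.48)&(W[...,0]<.64)&(W[...,1]>-.37)&(W[...,1]<-.11)&(W[...,2]>z0)
        P=W[m];fit(P,n+" blue %.3f"%z0); print(P.mean(0).round(4))
        d=np.linalg.svd(P[:,:2]-P[:,:2].mean(0))[2][0];print("dir deg",np.degrees(np.arctan2(d[1],d[0])).round(1))
    R=((h[...,0]<8)|(h[...,0]>174))&(h[...,1]>130)&(W[...,1]>.1)&(W[...,1]<.25)&(W[...,0]>.5)&(W[...,0]<.6)
    P=W[R&(W[...,2]>.085)];fit(P,n+" red top");print(P.mean(0).round(4))
E
```

```text
top st top 2701 [array([560.6, 212. ]), array([240.7, 140.9]), np.float64(80.9)]
top st rails 361 [array([560.9, 211.2]), array([231.4, 109.6]), np.float64(80.6)]
top bar 249 [array([576. ,   3.5]), array([  9.6, 207.2]), np.float64(88.8)]
top straight all 654 [array([539.7,   5.3]), array([ 59.6, 279.9]), np.float64(89.0)]
top case 475 [array([ 559.6, -228.8]), array([104. , 177.2]), np.float64(14.3)]
top blue 0.045 55 [array([ 566.6, -276.7]), array([58.9, 10.8]), np.float64(12.9)]
[ 0.5665 -0.2763  0.0625]
dir deg -167.7
top blue 0.058 54 [array([ 566.6, -276.7]), array([58.9, 10.8]), np.float64(12.9)]
[ 0.5663 -0.2764  0.0626]
dir deg -167.8
top red top 50 [array([554.8, 176.3]), array([14.1, 31.7]), np.float64(80.0)]
[0.5547 0.1758 0.094 ]
side st top 2095 [array([562. , 207.4]), array([247.4, 140.5]), np.float64(80.5)]
side st rails 321 [array([561.7, 204.6]), array([241.1, 109.6]), np.float64(80.7)]
side bar 469 [array([575.4,  -1.8]), array([ 22.1, 207.4]), np.float64(89.4)]
side straight all 1631 [array([540.1,  -5.7]), array([ 59.4, 282.2]), np.float64(85.9)]
side case 822 [array([ 559.5, -232.9]), array([108.3, 179.2]), np.float64(13.9)]
side blue 0.045 124 [array([ 566.1, -282.3]), array([62.5, 11.3]), np.float64(11.4)]
[ 0.5645 -0.2836  0.0581]
dir deg -168.6
side blue 0.058 79 [array([ 566.3, -282.3]), array([61. , 11.1]), np.float64(10.8)]
[ 0.5641 -0.2829  0.0613]
dir deg -168.1
side red top 49 [array([555.5, 169.1]), array([18. , 31.2]), np.float64(84.8)]
[0.5557 0.1692 0.0908]
```

Call:
servo_tool(
  moves=[
    [0,[0.034,-0.021,0],0.105],
    [0,[0.032,-0.025,0],0.105],
    [0,[0.028,-0.028,0],0.105],
    [0,[0.025,-0.031,0],0.105],
    [0,[0.022,-0.033,0],0],
    [0,[0.022,-0.033,0],0],
    [0,[0.022,-0.033,0],0],
    [0,[0.022,-0.033,0],0],
  ],
  newtons=40,
)

```text
time: 0.77
tool_pos: [0.3935, -0.4154, 0.2202]
tcp_rot: [-3.121, 0.304, 0.011]
wrist_force: [0.7, -0.8, -1.2]
width: 1.001
```

```bash
cat >> h.py <<'E'
def go(s,x,y,z,yawdeg):
    from scipy.spatial.transform import Rotation as Ro
    R=Ro.from_rotvec(s["tcp_rot"]).as_matrix()
    d=R.T@(np.array([x,y,z])-s["tool_pos"])
    a=np.degrees(np.arctan2(R[1,0],R[0,0]))
    print("t",round(s["time"],2),"pos",s["tool_pos"].round(4),"yaw",a.round(2),"tilt z",R[:,2].round(3),"-> tool shift",d.round(4),"turn",np.radians(a-yawdeg).round(4),"F",s["wrist_force"].round(1),"w",round(s["width"],3))
E
python3 - <<'E'
from h import *; from workcell import bot
go(bot.read_state(),.5548,.174,.228,-9.2)
E
```

```text
t 0.77 pos [ 0.3935 -0.4154  0.2202] yaw -11.12 tilt z [-0.006  0.006 -1.   ] -> tool shift [ 0.0446 -0.6095 -0.0051] turn -0.0335 F [ 0.7 -0.8 -1.2] w 1.001
```

Call:
servo_tool(
  moves=[
    [0,[0.009,-0.04,-0.002],-0.03],
    [0,[0.009,-0.04,-0.002],0],
    [0,[0.009,-0.04,-0.002],0],
    [0,[0.009,-0.04,0],0],
    [0,[0.002,-0.041,0],0],
    [0,[0.002,-0.041,0],0],
    [0,[0.002,-0.041,0],0],
    [0,[0.002,-0.041,0],0],
  ],
)

```text
time: 1.43
tool_pos: [0.4914, -0.0986, 0.2244]
tcp_rot: [-3.123, 0.255, 0.013]
wrist_force: [0.8, 0.5, 1.0]
width: 1.001
```

```bash
python3 - <<'E'
from h import *; from workcell import bot
go(bot.read_state(),.5548,.174,.15,-9.2)
E
```

```text
t 1.43 pos [ 0.4914 -0.0986  0.2244] yaw -9.34 tilt z [-0.008  0.009 -1.   ] -> tool shift [ 0.019  -0.2787  0.0762] turn -0.0024 F [0.8 0.5 1. ] w 1.001
```

Call:
servo_tool(
  moves=[
    [0,[0.003,-0.04,0],0],
    [0,[0.003,-0.04,0],0],
    [0,[0.003,-0.04,0],0],
    [0,[0.003,-0.04,0],0],
    [0,[0.003,-0.038,0.015],0],
    [0,[0.003,-0.033,0.02],0],
    [0,[0.002,-0.026,0.02],0],
    [0,[0.0,-0.012,0.01],0],
  ],
)

```text
time: 2.1
tool_pos: [0.5552, 0.1815, 0.1619]
tcp_rot: [-3.121, 0.246, 0.002]
wrist_force: [0.4, -0.4, 0.5]
width: 1.004
```

```bash
python3 - <<'E'
from h import *; from workcell import bot
for n in("side","top"):
    c=bot.read_camera(n); cv2.imwrite(f"pics/{n}1.png",c["pixels"][:,:,::-1]); np.savez(f"/tmp/{n}1.npz",**c)
    print(n,proj(c,bot.read_state()["tool_pos"]))
    x0,y0,x1,y1=(200,130,360,250) if n=="top" else (220,90,380,210)
    cv2.imwrite(f"pics/{n}1c.png",cv2.resize(c["pixels"][y0:y1,x0:x1,::-1],None,fx=5,fy=5,interpolation=cv2.INTER_CUBIC))
go(bot.read_state(),.5548,.174,.09,-9.2)
E
```

```text
side [279.70333825 145.25799465]
top [256.99661469 197.54412377]
t 2.2 pos [0.5541 0.18   0.1613] yaw -8.99 tilt z [-0.003  0.01  -1.   ] -> tool shift [0.002  0.0065 0.0713] turn 0.0037 F [ 0.2 -1.2 -0.3] w 1.0
```

View pics/side1c.png

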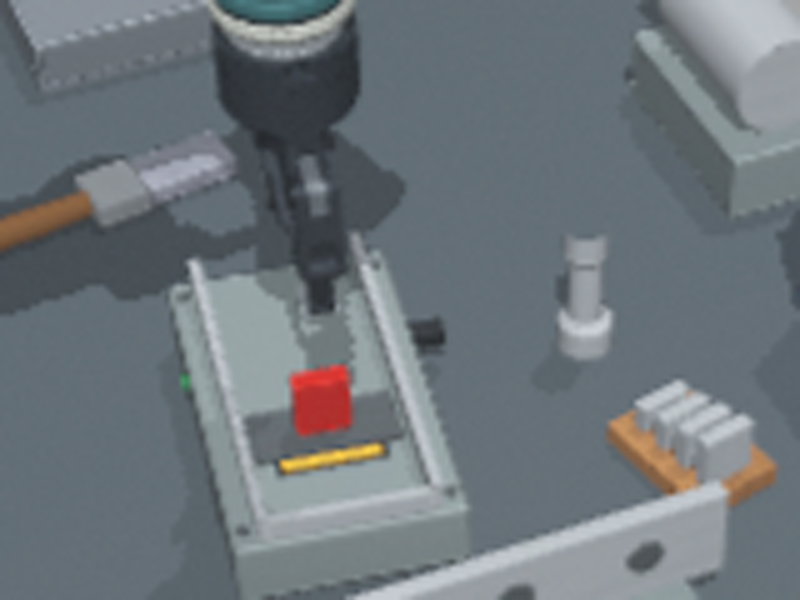

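View pics/top1c.png

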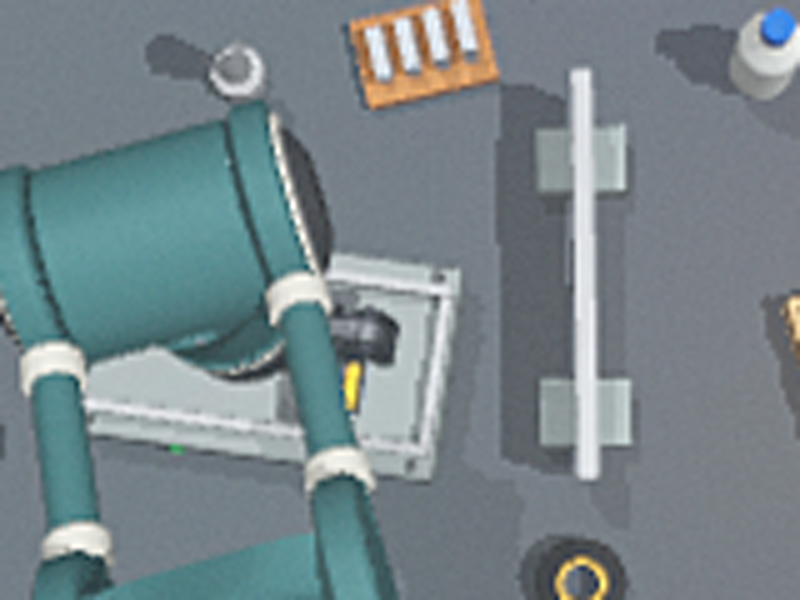

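Call:
servo_tool(
  moves=[
    [0,[0.002,0.007,0.015],0],
    [0,[0,0,0.02],0],
    [0,[0,0,0.02],0],
    [0,[0,0,0.015],0],
    [255,[0,0,0],0],
    [255,[0,0,0],0],
    [255,[0,0,0],0],
    [255,[0,0,0],0],
  ],
  newtons=30,
)

```text
time: 2.87
tool_pos: [0.5574, 0.1649, 0.0956]
tcp_rot: [-3.125, 0.251, -0.002]
wrist_force: [0.9, -0.3, -0.8]
width: 0.454
```

```bash
python3 - <<'E'
from h import *; from workcell import bot
go(bot.read_state(),.5548,.174,.09,-9.2)
E
```

```text
t 2.87 pos [0.5574 0.1649 0.0956] yaw -9.19 tilt z [ 0.002  0.006 -1.   ] -> tool shift [-0.0041 -0.0085  0.0056] turn 0.0002 F [ 0.9 -0.3 -0.8] w 0.454
```

Call:
servo_tool(
  moves=[
    [255,[0,-0.006,0.005],0],
    [255,[0,0,0],0],
    [255,[0,0,0],0],
    [255,[0,0,0],0],
    [255,[0,0,0],0],
    [255,[0,0,0],0],
    [255,[0,0,0],0],
    [255,[0,0,0],0],
  ],
)

```text
time: 3.53
tool_pos: [0.562, 0.1721, 0.0955]
tcp_rot: [-3.123, 0.251, -0.015]
wrist_force: [0.3, -0.5, -0.0]
width: -0.001
```

```bash
python3 - <<'E'
from h import *; from workcell import bot
go(bot.read_state(),.5548,.174,.09,-9.2)
E
```

```text
t 3.53 pos [0.562  0.1721 0.0955] yaw -9.18 tilt z [ 0.01   0.008 -1.   ] -> tool shift [-0.0074 -0.0006  0.0054] turn 0.0004 F [ 0.3 -0.5 -0. ] w -0.001
```

```bash
python3 - <<'E'
from h import *; from workcell import bot
for n in("side","top"):
    c=bot.read_camera(n); np.savez(f"/tmp/{n}2.npz",**c)
    print(n,proj(c,bot.read_state()["tool_pos"]))
    x0,y0,x1,y1=(200,130,360,250) if n=="top" else (220,90,380,210)
    cv2.imwrite(f"pics/{n}2c.png",cv2.resize(c["pixels"][y0:y1,x0:x1,::-1],None,fx=5,fy=5,interpolation=cv2.INTER_CUBIC))
go(bot.read_state(),.5548,.174,.09,-9.2)
E
```

```text
side [284.9251329  163.47369252]
top [262.66142018 197.34772788]
t 3.63 pos [0.5619 0.1721 0.0954] yaw -9.18 tilt z [ 0.01   0.008 -1.   ] -> tool shift [-0.0074 -0.0007  0.0053] turn 0.0004 F [ 0.4 -0.8 -0.2] w -0.001
```

View pics/side2c.png

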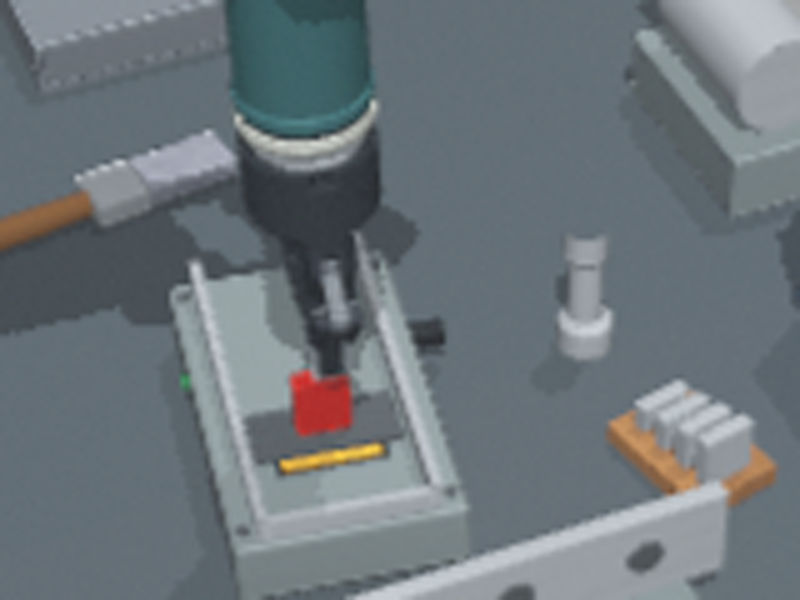

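View pics/top2c.png

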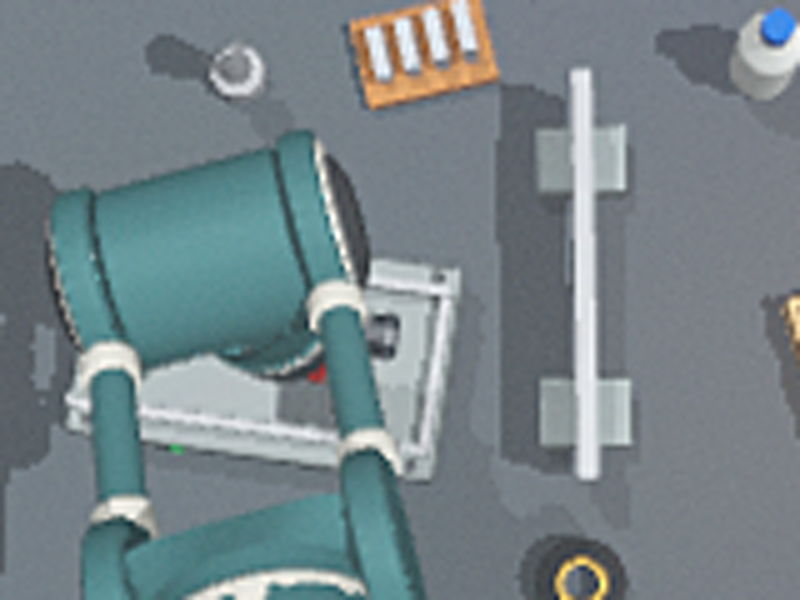

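```bash
python3 - <<'E'
from h import *
c=load("side",2);W=cloud(c);c0=load("side",0);W0=cloud(c0)
print(proj(c,[.562,.172,.07]),proj(c,[.562,.172,.095]))
for v in range(154,178):
    print(v,[(u,tuple((W[v,u]*1000).astype(int)),tuple(c["pixels"][v,u])) for u in (281,285,287,289)])
h=lambda c:cv2.inRange(cv2.cvtColor(c["pixels"],cv2.COLOR_RGB2HSV),np.array((0,130,70)),np.array((8,255,255)))
for k in(0,1,2):
    m=h(load("side",k));m[:,:250]=0;m[:,320:]=0;m[:130]=0;m[210:]=0;v,u=np.nonzero(m);print(k,len(u),u.min(),u.max(),v.min(),v.max())
E
```

```text
[285.49052548 169.80621807] [284.97054845 163.59964957]
154 [(281, (np.int64(546), np.int64(152), np.int64(153)), (np.uint8(66), np.uint8(73), np.uint8(77))), (285, (np.int64(545), np.int64(111), np.int64(188)), (np.uint8(75), np.uint8(82), np.uint8(91))), (287, (np.int64(550), np.int64(110), np.int64(187)), (np.uint8(123), np.uint8(130), np.uint8(139))), (289, (np.int64(554), np.int64(106), np.int64(189)), (np.uint8(106), np.uint8(112), np.uint8(120)))]
155 [(281, (np.int64(548), np.int64(160), np.int64(142)), (np.uint8(61), np.uint8(67), np.uint8(73))), (285, (np.int64(544), np.int64(110), np.int64(185)), (np.uint8(65), np.uint8(70), np.uint8(78))), (287, (np.int64(548), np.int64(105), np.int64(188)), (np.uint8(97), np.uint8(105), np.uint8(111))), (289, (np.int64(555), np.int64(109), np.int64(182)), (np.uint8(80), np.uint8(85), np.uint8(91)))]
156 [(281, (np.int64(547), np.int64(157), np.int64(142)), (np.uint8(68), np.uint8(74), np.uint8(78))), (285, (np.int64(545), np.int64(113), np.int64(179)), (np.uint8(48), np.uint8(52), np.uint8(57))), (287, (np.int64(549), np.int64(110), np.i
[... 7890 characters left out ...]
(119), np.uint8(86), np.uint8(89))), (287, (np.int64(561), np.int64(161), np.int64(53)), (np.uint8(112), np.uint8(93), np.uint8(96))), (289, (np.int64(566), np.int64(157), np.int64(55)), (np.uint8(101), np.uint8(101), np.uint8(105)))]
177 [(281, (np.int64(545), np.int64(169), np.int64(48)), (np.uint8(117), np.uint8(92), np.uint8(94))), (285, (np.int64(554), np.int64(160), np.int64(53)), (np.uint8(93), np.uint8(98), np.uint8(103))), (287, (np.int64(561), np.int64(162), np.int64(48)), (np.uint8(94), np.uint8(100), np.uint8(104))), (289, (np.int64(565), np.int64(155), np.int64(53)), (np.uint8(100), np.uint8(107), np.uint8(111)))]
0 134 278 289 163 176
1 137 278 289 163 176
2 118 278 289 164 176
```

```bash
python3 - <<'E'
from h import *
c=load("side",1);W=cloud(c)
for v in range(140,157):
    print(v,[(u,(W[v,u]*1000).astype(int).tolist(),c["pixels"][v,u].mean().astype(int)) for u in (282,284,286)])
from workcell import bot
s=bot.read_state();print(s["q"].round(4),s["joint_torque"].round(2),s["torque"],s["time"])
# table-height bias of side
for u,v in((250,230),(200,200),(330,240),(320,250)):print(W[v,u].round(4))
E
```

```text
140 [(282, [544, 125, 226], np.int64(55)), (284, [547, 118, 231], np.int64(54)), (286, [553, 117, 229], np.int64(53))]
141 [(282, [541, 116, 231], np.int64(57)), (284, [546, 114, 231], np.int64(60)), (286, [551, 112, 230], np.int64(65))]
142 [(282, [538, 109, 234], np.int64(67)), (284, [545, 112, 229], np.int64(70)), (286, [549, 108, 231], np.int64(77))]
143 [(282, [538, 108, 232], np.int64(79)), (284, [542, 105, 232], np.int64(81)), (286, [548, 106, 229], np.int64(73))]
144 [(282, [538, 108, 228], np.int64(70)), (284, [542, 105, 229], np.int64(70)), (286, [547, 103, 229], np.int64(65))]
145 [(282, [537, 106, 227], np.int64(59)), (284, [542, 105, 226], np.int64(57)), (286, [553, 121, 209], np.int64(62))]
146 [(282, [544, 128, 203], np.int64(51)), (284, [547, 122, 206], np.int64(51)), (286, [553, 123, 204], np.int64(79))]
147 [(282, [542, 125, 202], np.int64(53)), (284, [548, 127, 199], np.int64(52)), (286, [553, 123, 200], np.int64(68))]
148 [(282, [543, 127, 197], np.int64(55)), (284, [549, 129, 193], np.int64(50)), (286, [553, 124, 196], np.int64(65))]
149 [(282, [542, 125, 195], n
[... 480 characters left out ...]
64(118)), (284, [592, 267, 47], np.int64(116)), (286, [597, 264, 47], np.int64(116))]
154 [(282, [585, 266, 46], np.int64(122)), (284, [590, 263, 47], np.int64(119)), (286, [597, 265, 42], np.int64(120))]
155 [(282, [584, 264, 44], np.int64(154)), (284, [590, 262, 43], np.int64(130)), (286, [595, 258, 44], np.int64(119))]
156 [(282, [580, 253, 50], np.int64(140)), (284, [587, 255, 46], np.int64(122)), (286, [593, 253, 45], np.int64(119))]
[0.2516 0.2097 1.9296 0.0064 0.9906 1.979 ] [ 2.000e-02 -4.423e+01 -3.247e+01  3.000e-02 -6.000e-02 -0.000e+00] [-0.05423454 -0.02984317  0.0120307 ] 3.6333
[ 0.4041  0.0539 -0.001 ]
[0.3032 0.2224 0.0032]
[ 0.5976 -0.0695 -0.0037]
[ 0.5591 -0.0879 -0.007 ]
```

Call:
servo_tool(
  moves=[
    [0,[0,0,-0.015],0],
    [0,[-0.004,0,-0.01],0],
    [0,[-0.004,-0.002,0],0],
    [0,[0,0,0],0],
    [0,[0,0,0],0],
    [0,[0,0,0],0],
    [0,[0,0,0],0],
    [0,[0,0,0],0],
  ],
)

```text
time: 4.3
tool_pos: [0.5517, 0.1752, 0.1193]
tcp_rot: [-3.123, 0.25, -0.01]
wrist_force: [0.3, 0.5, 0.5]
width: 0.999
```

```bash
cat > look.py <<'E'
import sys
from h import *; from workcell import bot
k=sys.argv[1]; t=list(map(float,sys.argv[2:6]))
for n in sys.argv[6:]:
    c=bot.read_camera(n); np.savez(f"/tmp/{n}{k}.npz",**c)
    print(n,proj(c,bot.read_state()["tool_pos"]).round(1))
    x,y=proj(c,bot.read_state()["tool_pos"]).astype(int)
    x0=max(0,min(480,x-80));y0=max(0,min(280,y-60))
    print("crop origin",x0,y0)
    cv2.imwrite(f"pics/{n}{k}c.png",cv2.resize(c["pixels"][y0:y0+120,x0:x0+160,::-1],None,fx=5,fy=5,interpolation=cv2.INTER_CUBIC))
go(bot.read_state(),*t)
E
python3 look.py 3 .5548 .1745 .063 -9.2 side
```

```text
side [280.7 157.8]
crop origin 200 97
t 4.35 pos [0.5516 0.1752 0.1192] yaw -9.17 tilt z [ 0.007  0.007 -1.   ] -> tool shift [0.003  0.0007 0.0562] turn 0.0005 F [ 0.  -0.7  0. ] w 1.0
```

View pics/side3c.png

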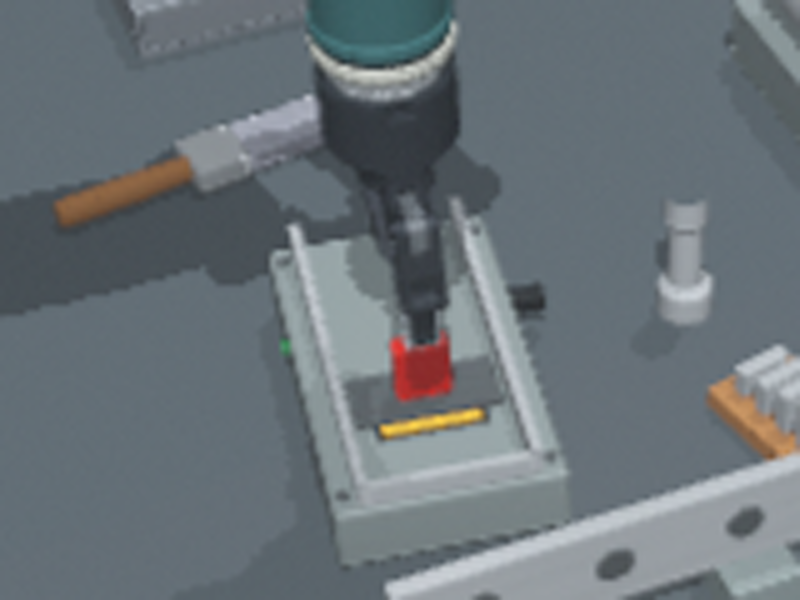

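Call:
servo_tool(
  moves=[
    [0,[0.001,0,0.015],0],
    [0,[0.001,0,0.015],0],
    [0,[0.001,0,0.015],0],
    [0,[0,0,0.008],0],
    [0,[0,0,0],0],
    [0,[0,0,0],0],
    [0,[0,0,0],0],
    [0,[0,0,0],0],
  ],
)

```text
time: 5.02
tool_pos: [0.5561, 0.1751, 0.0648]
tcp_rot: [-3.123, 0.251, -0.011]
wrist_force: [0.4, -0.1, -0.3]
width: 1.0
```

```bash
python3 look.py 4 .5548 .1745 .063 -9.2 side
python3 - <<'E'
from h import *
c=load("side",4);W=cloud(c)
for v in range(160,185):
    print(v,[((W[v,u]*1000).astype(int).tolist(),c["pixels"][v,u].tolist()) for u in (282,285)])
E
```

```text
side [283.4 170.9]
crop origin 203 110
t 5.07 pos [0.5563 0.1752 0.0651] yaw -9.19 tilt z [ 0.008  0.008 -1.   ] -> tool shift [-0.0014  0.0009  0.0021] turn 0.0001 F [0.3 0.2 0.2] w 0.997
160 [([534, 108, 172], [57, 62, 67]), ([542, 107, 170], [92, 99, 104])]
161 [([533, 107, 170], [54, 58, 64]), ([541, 104, 169], [93, 99, 105])]
162 [([532, 105, 168], [56, 62, 68]), ([541, 107, 163], [70, 75, 81])]
163 [([533, 107, 163], [56, 62, 69]), ([541, 108, 159], [58, 64, 71])]
164 [([532, 106, 160], [53, 58, 62]), ([539, 102, 161], [59, 66, 71])]
165 [([534, 113, 150], [59, 56, 61]), ([539, 103, 156], [60, 65, 71])]
166 [([533, 110, 148], [68, 55, 59]), ([540, 104, 151], [59, 65, 70])]
167 [([535, 117, 139], [67, 57, 63]), ([546, 124, 128], [55, 60, 64])]
168 [([535, 120, 131], [72, 51, 55]), ([543, 116, 132], [51, 56, 61])]
169 [([535, 120, 128], [70, 58, 63]), ([541, 110, 134], [56, 59, 64])]
170 [([534, 119, 125], [110, 52, 56]), ([538, 103, 138], [60, 66, 74])]
171 [([537, 129, 112], [126, 49, 51]), ([226, -879, 1116], [70, 76, 83])]
172 [([538, 133, 104], [130, 55, 56]), ([537, 101, 13
[... 178 characters left out ...]
7], [164, 59, 59]), ([541, 117, 105], [59, 64, 69])]
176 [([549, 170, 50], [142, 57, 58]), ([542, 119, 98], [58, 62, 68])]
177 [([547, 164, 52], [91, 76, 77]), ([542, 121, 92], [62, 68, 73])]
178 [([546, 165, 48], [90, 96, 100]), ([541, 119, 91], [71, 76, 82])]
179 [([544, 159, 50], [93, 99, 103]), ([542, 123, 83], [102, 110, 115])]
180 [([543, 155, 50], [85, 91, 94]), ([552, 155, 45], [126, 111, 87])]
181 [([542, 152, 49], [224, 186, 79]), ([550, 149, 48], [191, 149, 65])]
182 [([540, 149, 48], [242, 205, 78]), ([549, 146, 47], [152, 119, 60])]
183 [([539, 145, 48], [159, 128, 65]), ([548, 143, 46], [110, 111, 107])]
184 [([538, 143, 46], [126, 135, 138]), ([546, 138, 47], [146, 158, 160])]
```

View pics/side4c.png

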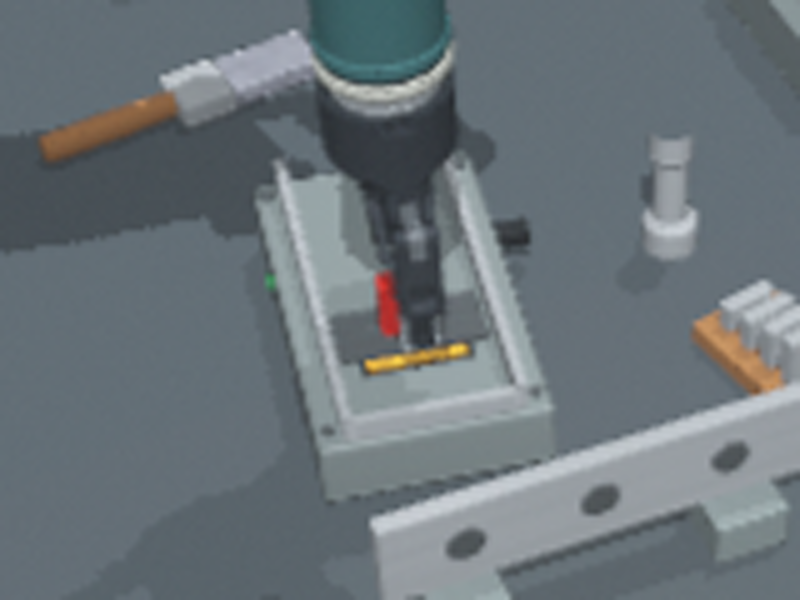

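The near finger's open tip sits at about z = 0.083, in front of the red grip, so the real fingertips are about 27 mm higher than the reported TCP implies. I'll close here.

Call:
servo_tool(
  moves=[
    [255,[-0.001,0,0.004],0],
    [255,[0,0,0],0],
    [255,[0,0,0],0],
    [255,[0,0,0],0],
    [255,[0,0,0],0],
    [255,[0,0,0],0],
    [255,[0,0,0],0],
    [255,[0,0,0],0],
  ],
)

```text
time: 5.73
tool_pos: [0.557, 0.1758, 0.0635]
tcp_rot: [-3.122, 0.25, -0.019]
wrist_force: [-0.4, 1.1, 0.4]
width: 0.158
```

```bash
python3 look.py 5 .5697 .266 .063 -9.2 
```

```text
t 5.73 pos [0.557  0.1758 0.0635] yaw -9.18 tilt z [ 0.013  0.009 -1.   ] -> tool shift [-0.0018 -0.091   0.0015] turn 0.0004 F [-0.4  1.1  0.4] w 0.158
```

Call:
servo_tool(
  moves=[
    [255,[0,-0.01,0],0],
    [255,[0,-0.011,0],0],
    [255,[0,-0.011,0],0],
    [255,[0,-0.011,0],0],
    [255,[0,-0.011,0],0],
    [255,[0,-0.01,0],0],
    [255,[0,-0.004,0],0],
    [255,[0,0,0],0],
  ],
)

```text
time: 6.4
tool_pos: [0.5689, 0.2489, 0.0635]
tcp_rot: [-3.126, 0.248, -0.019]
wrist_force: [0.4, -5.7, 1.9]
width: 0.154
```

```bash
python3 look.py 6 .5678 .25 .063 -9.2 side top
```

```text
side [278.8 154.9]
crop origin 198 94
top [240.  196.7]
crop origin 159 136
t 6.5 pos [0.5689 0.2488 0.0636] yaw -9.13 tilt z [ 0.013  0.006 -1.   ] -> tool shift [-0.0013 -0.001   0.0005] turn 0.0012 F [ 1.2  1.8 -1.4] w 0.157
```

View pics/side6c.png

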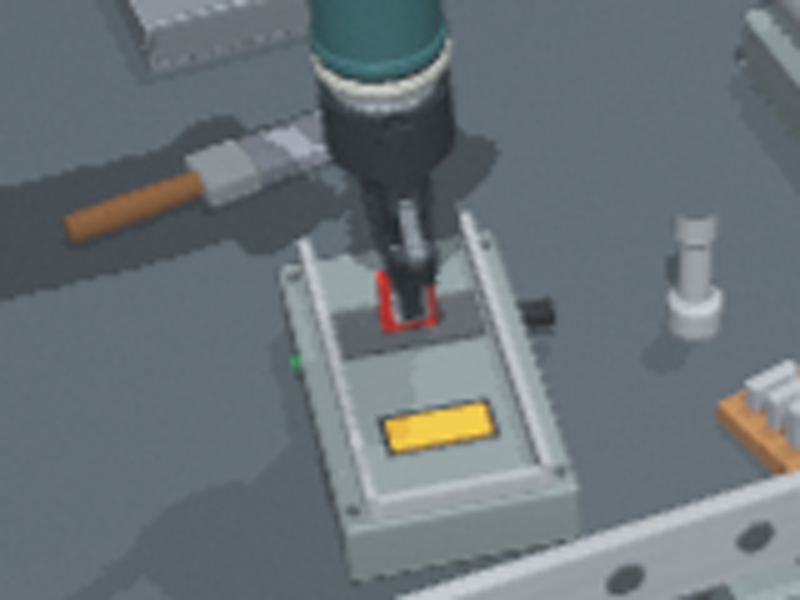

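The window is now fully uncovered. I'll nudge the shutter on until it meets its stop.

Call:
servo_tool(
  moves=[
    [255,[0,-0.004,0],0],
    [255,[0,-0.004,0],0],
    [255,[0,-0.004,0],0],
    [255,[0,-0.004,0],0],
    [255,[0,-0.004,0],0],
    [255,[0,-0.004,0],0],
    [255,[0,-0.004,0],0],
    [255,[0,-0.004,0],0],
  ],
)

```text
time: 7.17
tool_pos: [0.5687, 0.2485, 0.0635]
tcp_rot: [3.09, -0.25, -0.004]
wrist_force: [-2.4, -15.4, 5.4]
width: 0.159
```

```bash
python3 look.py 7 .5678 .25 .063 -9.2 side top
python3 - <<'E'
from h import *
for n,b in(("top",(205,170,320,230)),("side",(250,150,330,210))):
    c=load(n,7);m=mask(c,(18,100,90),(35,255,255),b);v,u=np.nonzero(m)
    r=cv2.minAreaRect(np.c_[u,v].astype(np.float32));print(n,len(u),r,"centroid world",onz(c,u.mean(),v.mean(),.05).round(4))
E
```

```text
side [278.7 155. ]
crop origin 198 95
top [240.1 196.9]
crop origin 160 136
t 7.27 pos [0.5686 0.2484 0.0634] yaw -9.24 tilt z [-0.006 -0.041 -0.999] -> tool shift [-0.0011 -0.0015  0.0003] turn -0.0007 F [ -2.4 -15.7   5.9] w 0.164
top 170 ((267.87835693359375, 201.22972106933594), (8.713146209716797, 19.234682083129883), 9.462322235107422) centroid world [0.5541 0.1613 0.05  ]
side 148 ((285.5000305175781, 179.00001525878906), (7.064393997192383, 21.008893966674805), 79.3803482055664) centroid world [0.5539 0.1552 0.05  ]
```

View pics/top7c.png

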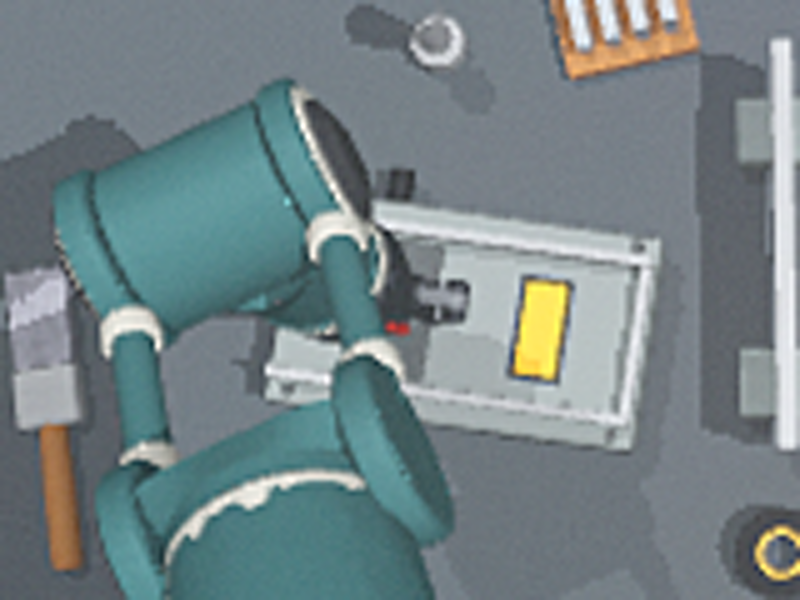

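The shutter is against its stop: TCP y is stuck at 0.2485 with 15 N of reaction. The top view shows the whole amber window, centred at about (267.9,201.2). I'll release it and check the tilt.

Call:
servo_tool(
  moves=[
    [255,[0,0.001,0],0],
    [255,[0,0,0],0],
    [0,[0,0,0],0],
    [0,[0,0,0],0],
    [0,[0,0,0],0],
    [0,[0,0,0],0],
    [0,[0,0,0],0],
    [0,[0,0,0],0],
  ],
)

```text
time: 7.93
tool_pos: [0.568, 0.248, 0.0638]
tcp_rot: [3.094, -0.256, -0.006]
wrist_force: [0.2, -0.7, 0.5]
width: 0.988
```

```bash
python3 look.py 8 .5678 .25 .15 -9.2 
```

```text
t 7.93 pos [0.568  0.248  0.0638] yaw -9.46 tilt z [-0.007 -0.037 -0.999] -> tool shift [-0.0006  0.0013 -0.0862] turn -0.0045 F [ 0.2 -0.7  0.5] w 0.988
```

Call:
servo_tool(
  moves=[
    [0,[0,0,-0.03],0],
    [0,[0,0,-0.035],0],
    [0,[0,0,-0.035],0],
    [0,[0.006,0.035,-0.015],0],
    [0,[0.006,0.039,0],-0.1],
    [0,[0.003,0.04,0],-0.1],
    [0,[-0.001,0.04,0],-0.1],
    [0,[-0.005,0.04,0],-0.08],
  ],
)

```text
time: 8.6
tool_pos: [0.5712, 0.0604, 0.1916]
tcp_rot: [3.083, 0.381, -0.014]
wrist_force: [0.5, 0.0, 0.1]
width: 0.998
```

```bash
python3 look.py 9 .5666 -.2768 .18 12.5 
```

```text
t 8.6 pos [0.5712 0.0604 0.1916] yaw 14.09 tilt z [-0.005 -0.036 -0.999] -> tool shift [-0.0864  0.3253  0.0238] turn 0.0278 F [0.5 0.  0.1] w 0.998
```

Call:
servo_tool(
  moves=[
    [0,[-0.01,0.04,0.001],0.02],
    [0,[-0.01,0.04,0.001],0],
    [0,[-0.01,0.04,0.001],0],
    [0,[-0.01,0.04,0.001],0],
    [0,[-0.01,0.04,0.001],0],
    [0,[-0.01,0.04,0.001],0],
    [0,[-0.01,0.04,0.001],0],
    [0,[-0.005,0.02,0],0],
  ],
)

```text
time: 9.27
tool_pos: [0.5666, -0.2569, 0.1995]
tcp_rot: [3.082, 0.358, -0.003]
wrist_force: [0.4, 0.7, -0.1]
width: 0.999
```

```bash
python3 look.py 10 .5666 -.2768 .12 12.5 side
```

```text
side [352.6 248.5]
crop origin 272 188
t 9.32 pos [ 0.5667 -0.2596  0.1998] yaw 13.15 tilt z [ 0.003 -0.041 -0.999] -> tool shift [-0.0035  0.0135  0.0804] turn 0.0113 F [ 0.9 -2.4  0.2] w 0.998
```

View pics/side10c.png

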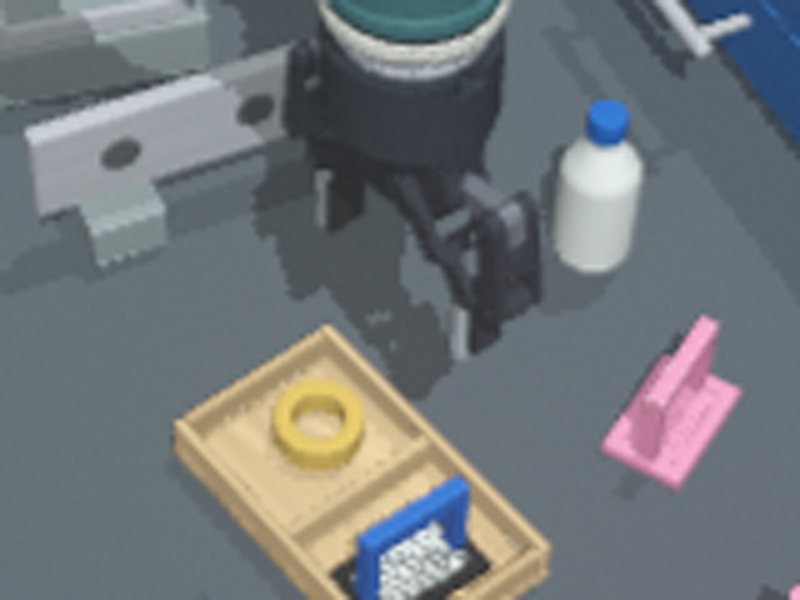

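Call:
servo_tool(
  moves=[
    [0,[-0.002,0.007,0.03],0.011],
    [0,[-0.001,0.003,0.035],0],
    [0,[0,0,0.03],0],
    [0,[0,0,0.015],0],
    [0,[0,0,0],0],
    [0,[0,0,0],0],
    [0,[0,0,0],0],
    [0,[0,0,0],0],
  ],
)

```text
time: 9.98
tool_pos: [0.5697, -0.2797, 0.0915]
tcp_rot: [3.079, 0.328, 0.009]
wrist_force: [-0.3, 0.6, -0.4]
width: 0.998
```

```bash
python3 look.py 11 .5666 -.2768 .041 12.5 side top
```

```text
side [356.  281.9]
crop origin 275 221
top [406.3 192. ]
crop origin 326 132
t 10.08 pos [ 0.5702 -0.28    0.0922] yaw 12.16 tilt z [ 0.012 -0.045 -0.999] -> tool shift [-0.003  -0.0063  0.051 ] turn -0.0059 F [ 0.5 -0.1  0.3] w 1.001
```

View pics/side11c.png

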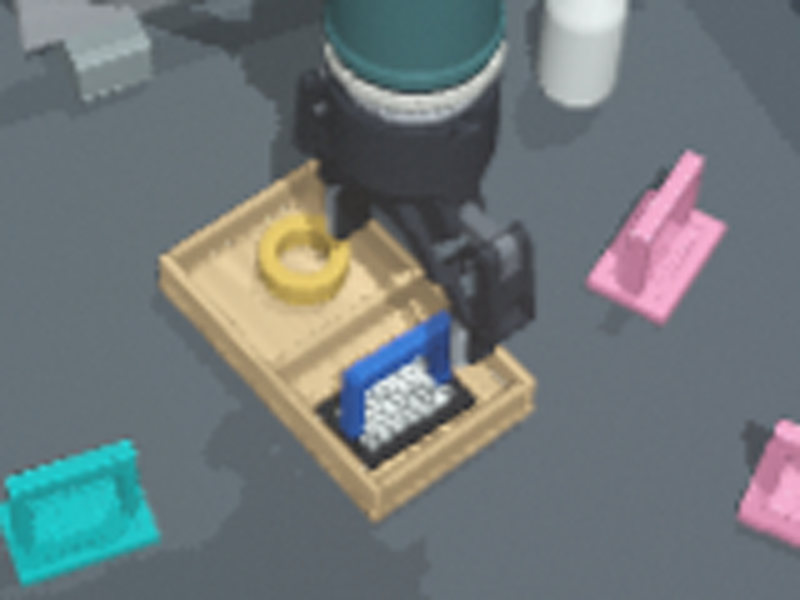

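View pics/top11c.png

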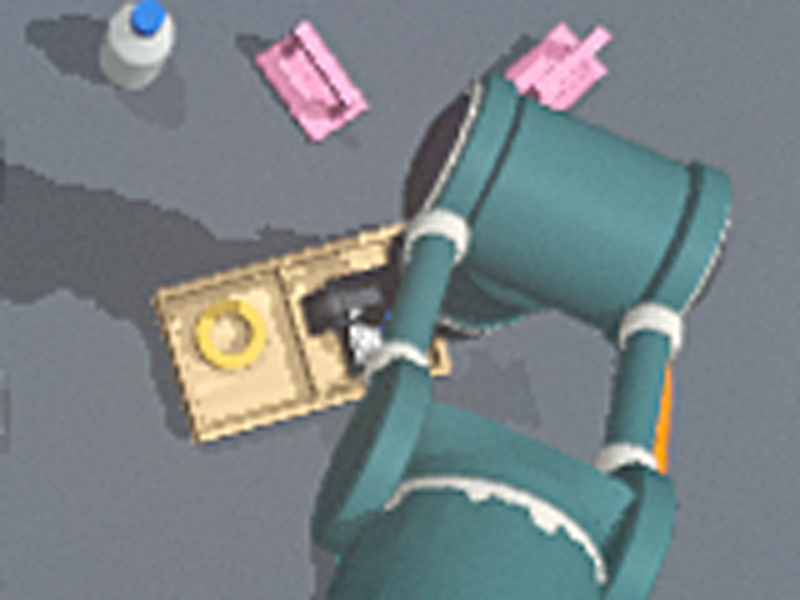

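Call:
servo_tool(
  moves=[
    [0,[-0.004,-0.008,0.01],0],
    [0,[-0.001,-0.001,0.014],0],
    [0,[0,0,0.014],0],
    [0,[0,0,0.008],0],
    [0,[0,0,0],0],
    [0,[0,0,0],0],
    [0,[0,0,0],0],
    [0,[0,0,0],0],
  ],
)

```text
time: 10.75
tool_pos: [0.5671, -0.2733, 0.0499]
tcp_rot: [3.072, 0.329, 0.026]
wrist_force: [-0.2, -0.9, 0.7]
width: 0.999
```

```bash
python3 look.py 12 .5666 -.2768 .041 12.5 side
```

```text
side [353.1 289.9]
crop origin 273 229
t 10.8 pos [ 0.5673 -0.2734  0.0501] yaw 12.25 tilt z [ 0.023 -0.05  -0.998] -> tool shift [-0.0015  0.0027  0.0092] turn -0.0044 F [-0.1 -0.4  0.9] w 0.996
```

View pics/side12c.png

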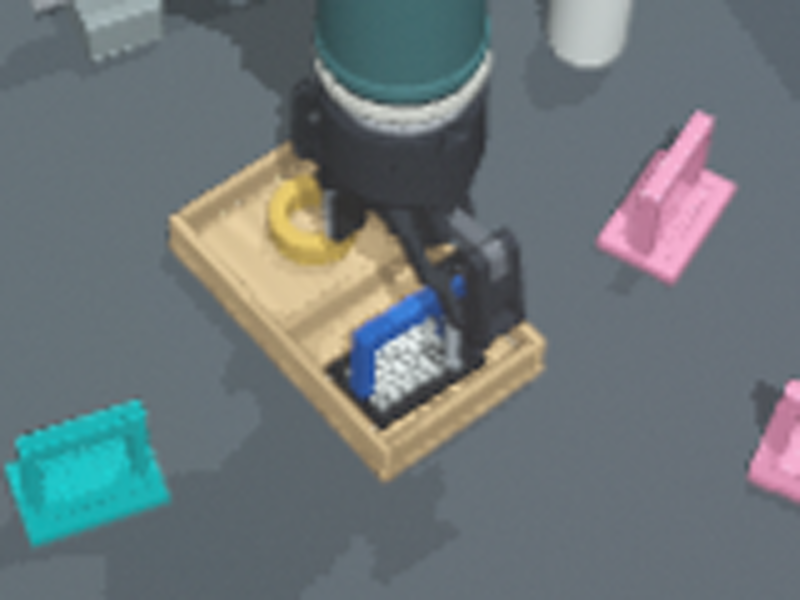

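The open fingers straddle the blue bar: bar centre is near crop (408,312) and the near fingertip at (455,365). I'll lower a little more and close.

Call:
servo_tool(
  moves=[
    [0,[-0.001,0.002,0.006],0],
    [0,[0,0,0.004],0],
    [255,[0,0,0],0],
    [255,[0,0,0],0],
    [255,[0,0,0],0],
    [255,[0,0,0],0],
    [255,[0,0,0],0],
    [255,[0,0,0],0],
  ],
  newtons=50,
)

```text
time: 11.47
tool_pos: [0.5683, -0.2774, 0.041]
tcp_rot: [3.07, 0.328, 0.031]
wrist_force: [1.2, 0.1, 0.1]
width: 0.142
```

```bash
python3 look.py 13 .5666 -.2768 .041 12.5
```

```text
t 11.47 pos [ 0.5683 -0.2774  0.041 ] yaw 12.22 tilt z [ 0.026 -0.052 -0.998] -> tool shift [-0.0015 -0.0009 -0.0001] turn -0.0049 F [1.2 0.1 0.1] w 0.142
```

Call:
servo_tool(
  moves=[
    [255,[0,0,0],0],
    [255,[0,0,0],0],
    [255,[0,0,0],0],
    [255,[0,0,0],0],
    [255,[0,0,0],0],
    [255,[0,0,0],0],
    [255,[0,0,0],0],
    [255,[0,0,0],0],
  ],
)

```text
time: 12.13
tool_pos: [0.5684, -0.2772, 0.0414]
tcp_rot: [3.07, 0.328, 0.031]
wrist_force: [0.8, -0.4, 0.2]
width: 0.101
```

```bash
python3 look.py 14 .5666 -.2768 .041 12.5 side
```

```text
side [354.  292.9]
crop origin 274 232
t 12.18 pos [ 0.5684 -0.2772  0.0414] yaw 12.22 tilt z [ 0.026 -0.051 -0.998] -> tool shift [-0.0017 -0.0008  0.0003] turn -0.0049 F [-0.4  0.1  0.6] w 0.101
```

View pics/side14c.png

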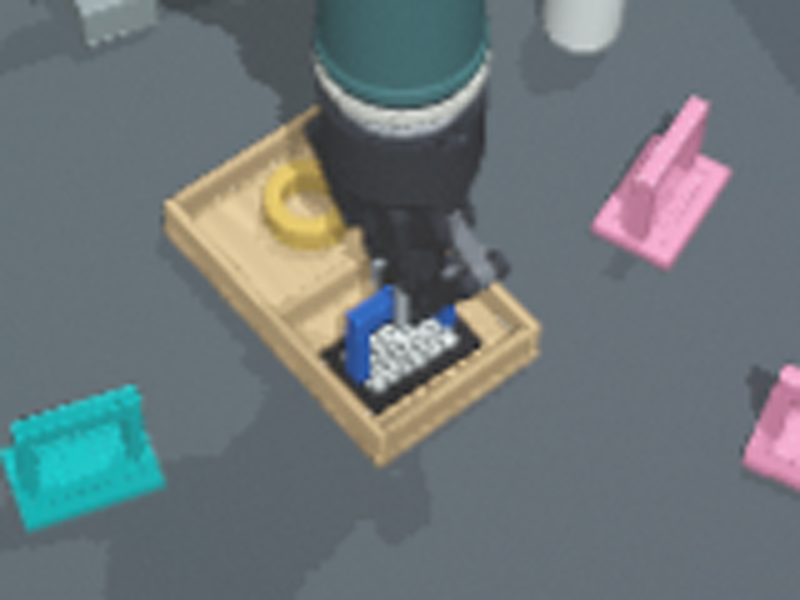

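Call:
servo_tool(
  moves=[
    [255,[0,0,-0.004],0],
    [255,[0,0,-0.006],0],
    [255,[0,0,-0.008],0],
    [255,[0,0,-0.008],0],
    [255,[0,0,-0.008],0],
    [255,[0,0,-0.008],0],
    [255,[0,0,-0.006],0],
    [255,[0,0,0],0],
  ],
)

```text
time: 12.85
tool_pos: [0.5666, -0.2743, 0.0943]
tcp_rot: [3.07, 0.328, 0.03]
wrist_force: [-0.5, -0.3, -1.2]
width: 0.101
```

```bash
python3 look.py 15 .5666 -.2768 .041 12.5 side
```

```text
side [353.6 280.1]
crop origin 273 220
t 12.9 pos [ 0.5665 -0.2743  0.0939] yaw 12.23 tilt z [ 0.025 -0.051 -0.998] -> tool shift [-0.0012 -0.0005  0.0529] turn -0.0048 F [ 0.  -0.2 -1.3] w 0.101
```

View pics/side15c.png

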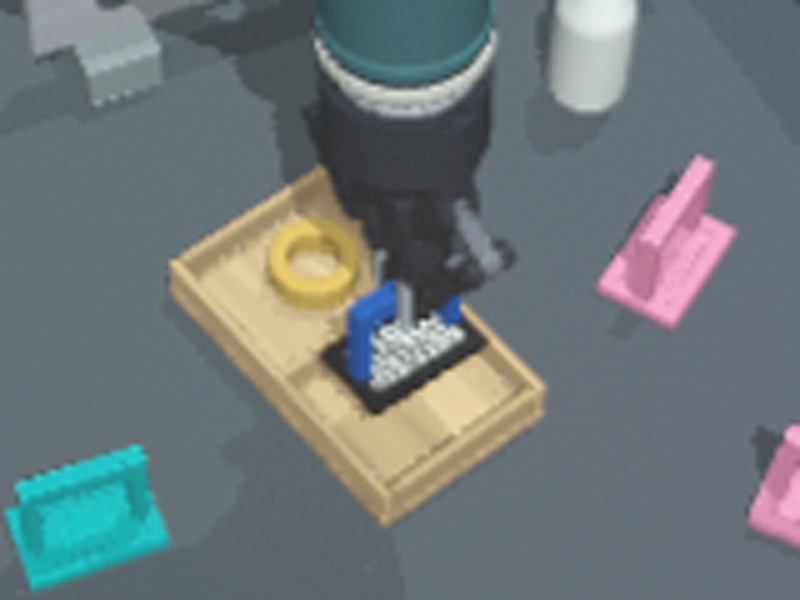

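```bash
cat >> h.py <<'E'
def plane(P):
    c=P.mean(0)
    for _ in range(4):
        n=np.linalg.svd(P-c,full_matrices=False)[2][2]; n*=np.sign(n[2])
        d=(P-c)@n; P=P[abs(d)<2.5*max(d.std(),1e-4)]; c=P.mean(0)
    return c,n,len(P),d.std()
E
python3 - <<'E'
from h import *
for k,(x0,y0,x1,y1) in((0,(310,260,380,320)),(12,(330,285,380,320)),(14,(330,285,375,320)),(15,(330,275,375,305))):
    c=load("side",k);W=cloud(c);h=cv2.cvtColor(c["pixels"],cv2.COLOR_RGB2HSV)
    box=np.zeros((400,640),bool);box[y0:y1,x0:x1]=1
    white=box&(h[...,1]<60)&(c["depth"]>0)&(h[...,2]>95)
    black=box&(h[...,2]<60)&(c["depth"]>0)
    z=.012 if k!=15 else .06
    for nm,m in(("white",white),):
        P=W[m];P=P[(P[:,2]<z+.012)&(P[:,2]>z-.015)]
        if len(P)>20: cc,n,N,s=plane(P);print(k,nm,N,cc.round(4),n.round(3),round(s,4))
E
```

```text
0 white 1110 [ 5.642e-01 -2.415e-01 -4.000e-04] [-0.003  0.011  1.   ] 0.0027
12 white 391 [ 0.5626 -0.2982  0.0035] [-0.065 -0.172  0.983] 0.0035
14 white 320 [ 0.5569 -0.2953  0.0046] [-0.103 -0.208  0.973] 0.0033
15 white 163 [ 0.5673 -0.2807  0.0628] [-0.007  0.141  0.99 ] 0.002
```

Call:
servo_tool(
  moves=[
    [255,[0,0,0.006],0],
    [255,[0,0,0.009],0],
    [255,[0,0,0.01],0],
    [255,[0,0,0.01],0],
    [255,[0,0,0.008],0],
    [255,[0,0,0.005],0],
    [255,[0,0,0.003],0],
    [255,[0,0,0.003],0],
  ],
  newtons=80,
)

```text
time: 13.57
tool_pos: [0.5678, -0.279, 0.0406]
tcp_rot: [3.07, 0.328, 0.026]
wrist_force: [-11.2, 10.2, 28.3]
width: 0.09
```

```bash
python3 look.py 16 .5684 -.2772 .041 12.5
```

```text
t 13.57 pos [ 0.5678 -0.279   0.0406] yaw 12.21 tilt z [ 0.022 -0.052 -0.998] -> tool shift [ 0.001  -0.0016 -0.0005] turn -0.0051 F [-11.2  10.2  28.3] w 0.09
```

Call:
servo_tool(
  moves=[
    [255,[0,0,0.003],0],
    [255,[0,0,0.003],0],
    [255,[0,0,0.003],0],
    [255,[0,0,0.003],0],
    [255,[0,0,0.003],0],
    [255,[0,0,0.003],0],
    [255,[0,0,0.003],0],
    [255,[0,0,0.003],0],
  ],
)

```text
time: 14.23
tool_pos: [0.5678, -0.2788, 0.0406]
tcp_rot: [3.077, 0.324, 0.016]
wrist_force: [-8.5, 4.4, 20.9]
width: 0.093
```

```bash
python3 look.py 17 .5684 -.2772 .041 12.5
```

```text
t 14.23 pos [ 0.5678 -0.2788  0.0406] yaw 12.04 tilt z [ 0.015 -0.046 -0.999] -> tool shift [ 0.0009 -0.0015 -0.0005] turn -0.0081 F [-8.5  4.4 20.9] w 0.093
```

Call:
servo_tool(
  moves=[
    [255,[0,0.004,0.002],0],
    [255,[0,0.004,0.002],0],
    [255,[0,0.004,0.002],0],
    [255,[0,0.004,0.002],0],
    [255,[0,0.004,0.002],0],
    [255,[0,0.004,0.002],0],
    [255,[0,0.004,0.002],0],
    [255,[0,0.004,0.002],0],
  ],
)

```text
time: 14.9
tool_pos: [0.573, -0.2901, 0.0409]
tcp_rot: [3.118, 0.318, 0.002]
wrist_force: [-8.8, 13.1, 21.3]
width: 0.089
```

```bash
python3 look.py 18 .5684 -.2772 .041 12.5 side
```

```text
side [358.1 296.5]
crop origin 278 236
t 14.95 pos [ 0.573  -0.2902  0.0409] yaw 11.65 tilt z [ 0.002 -0.007 -1.   ] -> tool shift [-0.0019 -0.0137 -0.0002] turn -0.0148 F [-8.3 15.  21.4] w 0.094
```

View pics/side18c.png

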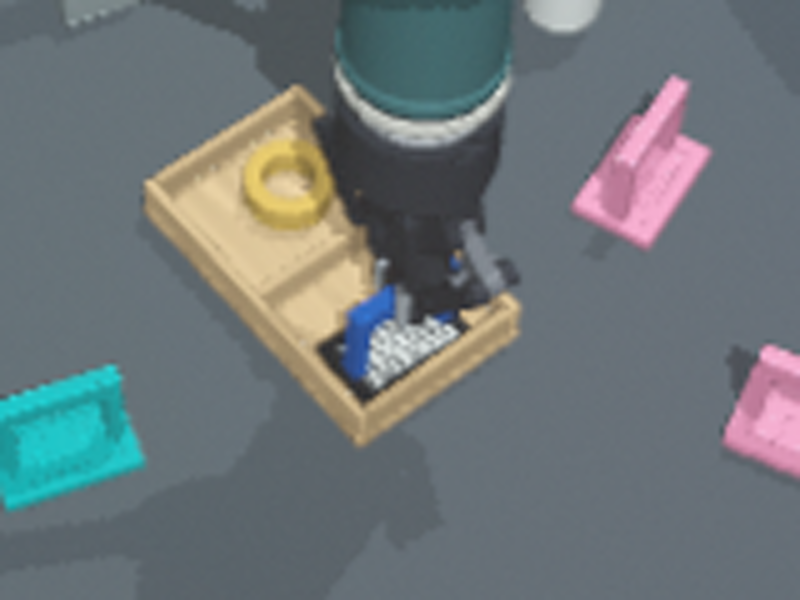

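Pressing against the case levelled the tool: tilt is down to (0.002, -0.007). The ring and case haven't moved. Now I'll lift gently.

Call:
servo_tool(
  moves=[
    [255,[0,-0.003,-0.002],0],
    [255,[0,-0.002,-0.004],0],
    [255,[0,-0.002,-0.006],0],
    [255,[0,0,-0.01],0],
    [255,[0,0,-0.014],0],
    [255,[0,0,-0.018],0],
    [255,[0,0,-0.018],0],
    [255,[0,0,-0.018],0],
  ],
)

```text
time: 15.62
tool_pos: [0.5669, -0.2798, 0.1289]
tcp_rot: [-3.125, -0.319, 0.017]
wrist_force: [-0.8, -0.1, -1.2]
width: 0.097
```

```bash
python3 look.py 19 .554 .161 .18 -9.2 side
```

```text
side [356.8 272.2]
crop origin 276 212
t 15.67 pos [ 0.5696 -0.2813  0.134 ] yaw 11.67 tilt z [-0.005 -0.004 -1.   ] -> tool shift [ 0.074  -0.4362 -0.0478] turn 0.3642 F [ 1.7 -1.1  2.2] w 0.09
```

View pics/side19c.png

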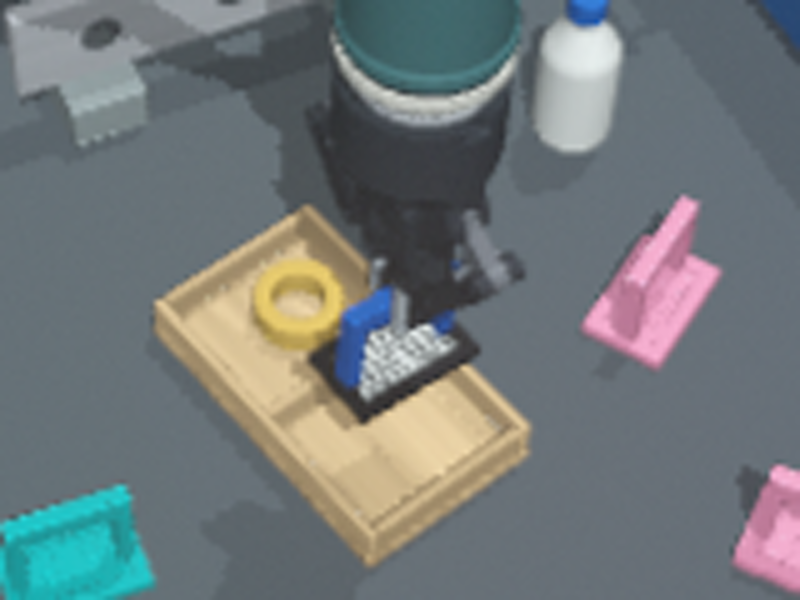

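Call:
servo_tool(
  moves=[
    [255,[0,0,-0.015],0],
    [255,[0,0,-0.02],0],
    [255,[0,-0.006,-0.018],0.02],
    [255,[0.003,-0.015,-0.006],0.045],
    [255,[0.004,-0.022,0],0.045],
    [255,[0.003,-0.025,0],0.045],
    [255,[0.002,-0.025,0],0.045],
    [255,[0.001,-0.025,0],0.045],
  ],
)

```text
time: 16.33
tool_pos: [0.5761, -0.1688, 0.2031]
tcp_rot: [3.125, -0.098, 0.016]
wrist_force: [1.0, -0.3, -1.2]
width: 0.097
```

```bash
python3 look.py 20 .554 .161 .19 -9.2
```

```text
t 16.33 pos [ 0.5761 -0.1688  0.2031] yaw -3.57 tilt z [ 0.01  -0.015 -1.   ] -> tool shift [-0.0427 -0.3279  0.008 ] turn 0.0983 F [ 1.  -0.3 -1.2] w 0.097
```

Call:
servo_tool(
  moves=[
    [255,[-0.002,-0.025,0],0.03],
    [255,[-0.003,-0.025,0],0.03],
    [255,[-0.003,-0.025,0],0.02],
    [255,[-0.004,-0.025,0],0],
    [255,[-0.004,-0.025,0],0],
    [255,[-0.004,-0.025,0],0],
    [255,[-0.004,-0.025,0],0],
    [255,[-0.004,-0.025,0],0],
  ],
)

```text
time: 17.0
tool_pos: [0.5751, 0.0398, 0.2034]
tcp_rot: [3.116, -0.239, 0.03]
wrist_force: [0.5, 0.3, -0.6]
width: 0.096
```

```bash
python3 look.py 21 .554 .161 .19 -9.2
```

```text
t 17.0 pos [0.5751 0.0398 0.2034] yaw -8.78 tilt z [ 0.018 -0.018 -1.   ] -> tool shift [-0.0396 -0.1167  0.0108] turn 0.0074 F [ 0.5  0.3 -0.6] w 0.096
```

Call:
servo_tool(
  moves=[
    [255,[-0.007,-0.024,0.002],0.007],
    [255,[-0.007,-0.022,0.002],0],
    [255,[-0.006,-0.02,0.002],0],
    [255,[-0.006,-0.016,0.002],0],
    [255,[-0.005,-0.012,0.002],0],
    [255,[-0.004,-0.008,0.001],0],
    [255,[-0.002,-0.003,0],0],
    [255,[0,0,0],0],
  ],
)

```text
time: 17.67
tool_pos: [0.5557, 0.1584, 0.1923]
tcp_rot: [3.117, -0.245, 0.041]
wrist_force: [0.1, -0.1, -0.6]
width: 0.095
```

```bash
python3 look.py 22 .554 .161 .14 -9.2 side top
```

```text
side [282.5 141.5]
crop origin 202 81
top [263.3 195.5]
crop origin 183 135
t 17.77 pos [0.5561 0.1575 0.1924] yaw -9.03 tilt z [ 0.025 -0.017 -1.   ] -> tool shift [-0.004  -0.0037  0.0523] turn 0.0029 F [ 0.1  0.5 -1.4] w 0.093
```

View pics/side22c.png

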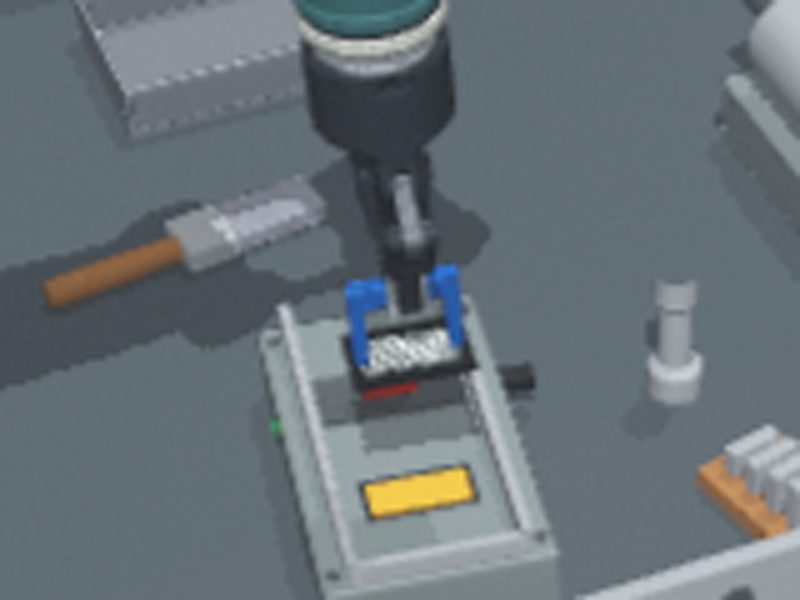

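View pics/top22c.png

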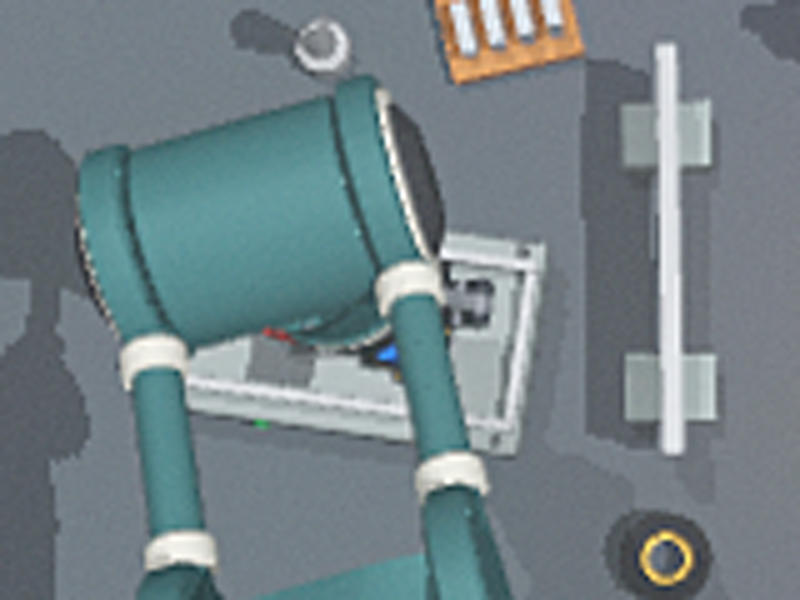

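Call:
servo_tool(
  moves=[
    [255,[0.035,0,0],0],
    [255,[0,0,0],0],
    [255,[-0.007,0,0],0],
    [255,[-0.007,0,0],0],
    [255,[-0.007,0,0],0],
    [255,[-0.007,0,0],0],
    [255,[-0.004,0,0],0],
    [255,[0,0,0],0],
  ],
)

```text
time: 18.43
tool_pos: [0.5548, 0.1519, 0.1907]
tcp_rot: [3.113, -0.255, 0.035]
wrist_force: [-0.8, 0.2, -1.2]
width: 0.091
```

```bash
python3 look.py 23 .554 .161 .14 -9.2
```

```text
t 18.43 pos [0.5548 0.1519 0.1907] yaw -9.34 tilt z [ 0.021 -0.019 -1.   ] -> tool shift [-0.0035 -0.0096  0.0505] turn -0.0025 F [-0.8  0.2 -1.2] w 0.091
```

Call:
servo_tool(
  moves=[
    [255,[0,0,-0.035],0],
    [255,[0,0,0],0],
    [255,[0,-0.002,0.006],0],
    [255,[0,-0.002,0.007],0],
    [255,[0,-0.002,0.007],0],
    [255,[0,-0.001,0.007],0],
    [255,[0,0,0.004],0],
    [255,[0,0,0],0],
  ],
)

```text
time: 19.1
tool_pos: [0.5534, 0.1604, 0.1915]
tcp_rot: [3.114, -0.251, 0.036]
wrist_force: [-1.2, 0.8, -0.9]
width: 0.097
```

```bash
python3 look.py 24 .554 .161 .14 -9.2
```

```text
t 19.1 pos [0.5534 0.1604 0.1915] yaw -9.21 tilt z [ 0.022 -0.019 -1.   ] -> tool shift [-0.0007 -0.0015  0.0515] turn -0.0002 F [-1.2  0.8 -0.9] w 0.097
```

Call:
servo_tool(
  moves=[
    [255,[0.041,0,0],0],
    [255,[0,0,0],0],
    [255,[0.041,0,0],0],
    [255,[0,0,0],0],
    [255,[0.041,0,0],0],
    [255,[0,0,0],0],
    [255,[-0.008,0,0],0],
    [255,[-0.01,0,0],0],
  ],
)

```text
time: 19.77
tool_pos: [0.6321, 0.1394, 0.1581]
tcp_rot: [3.097, -0.249, -0.053]
wrist_force: [-0.1, 0.8, -1.6]
width: 0.093
```

```bash
python3 look.py 25 .554 .161 .14 -9.2
```

```text
t 19.77 pos [0.6321 0.1394 0.1581] yaw -9.24 tilt z [-0.037 -0.031 -0.999] -> tool shift [-0.08   -0.0095  0.0203] turn -0.0008 F [-0.1  0.8 -1.6] w 0.093
```

Call:
servo_tool(
  moves=[
    [255,[-0.012,0,0],0],
    [255,[-0.012,0,0],0],
    [255,[-0.012,0,0],0],
    [255,[-0.012,0,0],0],
    [255,[-0.012,0,0],0],
    [255,[-0.012,0,0],0],
    [255,[-0.012,0,0],0],
    [255,[-0.012,0,0],0],
  ],
)

```text
time: 20.43
tool_pos: [0.5265, 0.1575, 0.1672]
tcp_rot: [3.101, -0.248, -0.038]
wrist_force: [0.3, 0.2, -1.0]
width: 0.093
```

```bash
python3 look.py 26 .554 .161 .14 -9.2
```

```text
t 20.43 pos [0.5265 0.1575 0.1672] yaw -9.16 tilt z [-0.027 -0.028 -0.999] -> tool shift [ 0.0272 -0.0086  0.0263] turn 0.0007 F [ 0.3  0.2 -1. ] w 0.093
```

Call:
servo_tool(
  moves=[
    [255,[-0.035,0,-0.005],0],
    [255,[0,0,0],0],
    [255,[0,0,-0.005],0],
    [255,[0.005,0,-0.005],0],
    [255,[0.007,0,-0.005],0],
    [255,[0.007,0,0],0],
    [255,[0.007,0,0],0],
    [255,[0.007,0,0],0],
  ],
)

```text
time: 21.1
tool_pos: [0.521, 0.1601, 0.1959]
tcp_rot: [3.107, -0.242, -0.019]
wrist_force: [0.7, -0.0, -1.7]
width: 0.093
```

```bash
python3 look.py 27 .554 .161 .14 -9.2
```

```text
t 21.1 pos [0.521  0.1601 0.1959] yaw -8.92 tilt z [-0.014 -0.024 -1.   ] -> tool shift [ 0.0331 -0.0074  0.0554] turn 0.0048 F [ 0.7 -0.  -1.7] w 0.093
```

Call:
servo_tool(
  moves=[
    [255,[-0.035,0,0],0],
    [255,[0,0,0],0],
    [255,[0,0,0],0],
    [255,[0.006,0,0],0],
    [255,[0.007,0,0.001],0],
    [255,[0.007,0,0.002],0],
    [255,[0.007,0,0.002],0],
    [255,[0.007,0,0],0],
  ],
)

```text
time: 21.77
tool_pos: [0.5282, 0.1577, 0.1861]
tcp_rot: [3.104, -0.249, -0.027]
wrist_force: [-0.4, -0.9, -1.8]
width: 0.094
```

```bash
python3 look.py 28 .554 .161 .14 -9.2
```

```text
t 21.77 pos [0.5282 0.1577 0.1861] yaw -9.18 tilt z [-0.02  -0.026 -0.999] -> tool shift [ 0.0257 -0.0087  0.0455] turn 0.0004 F [-0.4 -0.9 -1.8] w 0.094
```

Call:
servo_tool(
  moves=[
    [255,[0,-0.035,0],0],
    [255,[0,0,0],0],
    [255,[0,0,0],0],
    [255,[0.004,0.006,0],0],
    [255,[0.006,0.006,0],0],
    [255,[0.007,0.007,0],0],
    [255,[0.007,0.007,0],0],
    [255,[0.007,0.003,0],0],
  ],
)

```text
time: 22.43
tool_pos: [0.5672, 0.1547, 0.185]
tcp_rot: [3.103, -0.252, -0.025]
wrist_force: [0.3, -0.0, -1.1]
width: 0.092
```

```bash
python3 look.py 29 .554 .161 .14 -9.2
```

```text
t 22.43 pos [0.5672 0.1547 0.185 ] yaw -9.29 tilt z [-0.018 -0.027 -0.999] -> tool shift [-0.0134 -0.0055  0.0451] turn -0.0017 F [ 0.3 -0.  -1.1] w 0.092
```

Call:
servo_tool(
  moves=[
    [255,[-0.038,0,0],0],
    [255,[0,0,0],0],
    [255,[-0.038,0,0],0],
    [255,[0,0,0],0],
    [255,[0.004,0,0],0],
    [255,[0.006,-0.002,0],0],
    [255,[0.008,-0.002,0],0],
    [255,[0.008,0,0],0],
  ],
)

```text
time: 23.1
tool_pos: [0.5182, 0.1579, 0.1768]
tcp_rot: [3.095, -0.265, -0.05]
wrist_force: [0.2, -0.2, -1.6]
width: 0.094
```

```bash
python3 look.py 30 .554 .161 .14 -9.2
```

```text
t 23.1 pos [0.5182 0.1579 0.1768] yaw -9.83 tilt z [-0.035 -0.032 -0.999] -> tool shift [ 0.0358 -0.0105  0.0354] turn -0.0109 F [ 0.2 -0.2 -1.6] w 0.094
```

Call:
servo_tool(
  moves=[
    [255,[0.035,0,-0.003],0],
    [255,[0.026,0,-0.003],0],
    [255,[0.018,0,-0.002],0],
    [255,[0.011,0,0],0],
    [255,[0.006,0,0],0],
    [255,[0.002,0,0],0],
    [255,[0,0,0],0],
    [255,[0,0,0],0],
  ],
)

```text
time: 23.77
tool_pos: [0.6322, 0.1385, 0.1838]
tcp_rot: [3.097, -0.27, -0.038]
wrist_force: [-0.3, 0.3, -1.6]
width: 0.094
```

```bash
python3 look.py 31 .554 .161 .14 -9.2
```

```text
t 23.77 pos [0.6322 0.1385 0.1838] yaw -9.99 tilt z [-0.027 -0.03  -0.999] -> tool shift [-0.0799 -0.0101  0.0452] turn -0.0138 F [-0.3  0.3 -1.6] w 0.094
```

Call:
servo_tool(
  moves=[
    [255,[-0.03,-0.002,0],-0.01],
    [255,[-0.02,-0.002,0],0],
    [255,[-0.013,-0.002,0],0],
    [255,[-0.008,-0.002,0],0],
    [255,[-0.005,-0.001,0],0],
    [255,[-0.002,0,0],0],
    [255,[0,0,0],0],
    [255,[0,0,0],0],
  ],
)

```text
time: 24.43
tool_pos: [0.551, 0.1617, 0.1847]
tcp_rot: [3.099, -0.251, -0.039]
wrist_force: [-0.1, -1.0, -1.1]
width: 0.093
```

```bash
python3 look.py 32 .554 .161 .14 -9.2
```

```text
t 24.43 pos [0.551  0.1617 0.1847] yaw -9.29 tilt z [-0.028 -0.03  -0.999] -> tool shift [ 0.0041 -0.0013  0.0446] turn -0.0016 F [-0.1 -1.  -1.1] w 0.093
```

Call:
servo_tool(
  moves=[
    [255,[0.041,0,-0.003],0],
    [255,[0.034,0,-0.003],0],
    [255,[0.026,0,-0.002],0],
    [255,[0.019,0,0],0],
    [255,[0.013,0,0],0],
    [255,[0.008,0,0],0],
    [255,[0.004,0,0],0],
    [255,[0,0,0],0],
  ],
)

```text
time: 25.1
tool_pos: [0.6992, 0.1345, 0.1829]
tcp_rot: [3.095, -0.253, -0.05]
wrist_force: [-0.5, -0.6, -0.8]
width: 0.095
```

```bash
python3 look.py 33 .554 .161 .14 -9.2
```

```text
t 25.1 pos [0.6992 0.1345 0.1829] yaw -9.36 tilt z [-0.035 -0.033 -0.999] -> tool shift [-0.1462 -0.0043  0.047 ] turn -0.0028 F [-0.5 -0.6 -0.8] w 0.095
```

Call:
servo_tool(
  moves=[
    [255,[-0.01,-0.002,0],0],
    [255,[-0.02,-0.002,0],0],
    [255,[-0.025,-0.002,0],0],
    [255,[-0.025,-0.002,0],0],
    [255,[-0.022,-0.002,0],0],
    [255,[-0.017,-0.001,0],0],
    [255,[-0.012,0,0],0],
    [255,[-0.006,0,0],0],
  ],
)

```text
time: 25.77
tool_pos: [0.5495, 0.1703, 0.1851]
tcp_rot: [3.095, -0.252, -0.061]
wrist_force: [0.6, -0.5, -1.9]
width: 0.093
```

```bash
python3 look.py 34 .554 .161 .14 -9.2
```

```text
t 25.77 pos [0.5495 0.1703 0.1851] yaw -9.35 tilt z [-0.042 -0.032 -0.999] -> tool shift [0.0076 0.0067 0.0451] turn -0.0025 F [ 0.6 -0.5 -1.9] w 0.093
```

Call:
servo_tool(
  moves=[
    [255,[-0.008,-0.002,0],0],
    [255,[-0.014,-0.003,0],0],
    [255,[-0.018,-0.004,0],0],
    [255,[-0.02,-0.004,0],0],
    [255,[-0.02,-0.004,0],0],
    [255,[-0.018,-0.004,0],0],
    [255,[-0.014,-0.003,0],0],
    [255,[-0.008,-0.001,0],0],
  ],
)

```text
time: 26.43
tool_pos: [0.4254, 0.217, 0.1899]
tcp_rot: [3.097, -0.252, -0.057]
wrist_force: [-0.3, -0.5, -1.5]
width: 0.091
```

```bash
python3 look.py 35 .432 .215 .05 -9.2
```

```text
t 26.43 pos [0.4254 0.217  0.1899] yaw -9.36 tilt z [-0.039 -0.031 -0.999] -> tool shift [ 0.0115 -0.0042  0.1395] turn -0.0027 F [-0.3 -0.5 -1.5] w 0.091
```

Call:
servo_tool(
  moves=[
    [255,[0.002,0,0.012],0],
    [255,[0.002,0,0.018],0],
    [255,[0.002,-0.001,0.022],0],
    [255,[0.002,-0.001,0.022],0],
    [255,[0.001,-0.001,0.02],0],
    [255,[0.001,0,0.018],0],
    [255,[0,0,0.012],0],
    [255,[0,0,0.008],0],
  ],
)

```text
time: 27.1
tool_pos: [0.4367, 0.2155, 0.0527]
tcp_rot: [3.102, -0.248, -0.036]
wrist_force: [0.6, -0.1, -1.6]
width: 0.095
```

```bash
python3 look.py 36 .432 .215 .037 -9.2 side
```

```text
side [241.  177.4]
crop origin 160 117
t 27.15 pos [0.4354 0.2149 0.0512] yaw -9.18 tilt z [-0.028 -0.028 -0.999] -> tool shift [-0.003  -0.0001  0.0143] turn 0.0003 F [-0.7 -1.2 -2.6] w 0.098
```

View pics/side36c.png

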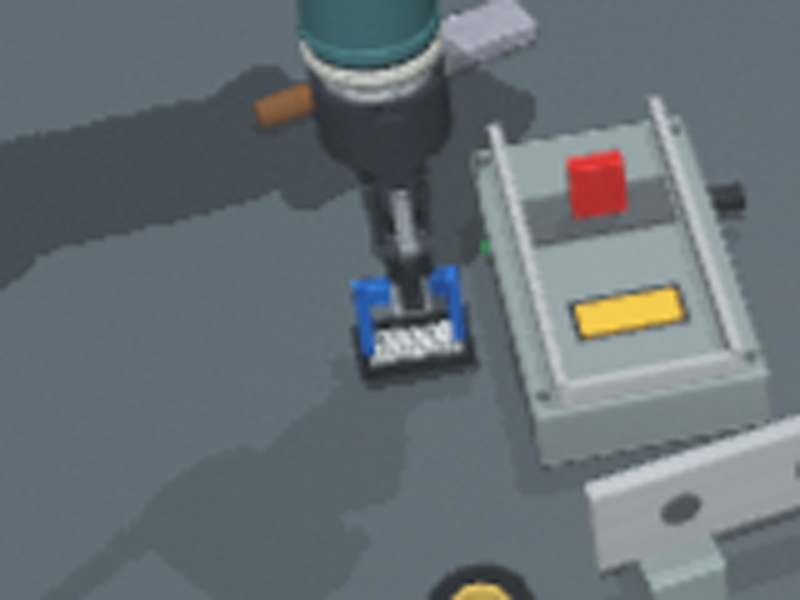

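Call:
servo_tool(
  moves=[
    [255,[0,0,0.006],0],
    [255,[0,0,0.005],0],
    [255,[0,0,0.004],0],
    [255,[-0.002,0.001,0.003],0],
    [255,[-0.002,0.001,0.003],0],
    [255,[-0.002,0.001,0.003],0],
    [255,[-0.002,0.001,0.003],0],
    [255,[-0.002,0.001,0.003],0],
  ],
)

```text
time: 27.82
tool_pos: [0.4356, 0.2141, 0.035]
tcp_rot: [3.108, -0.249, -0.013]
wrist_force: [-3.2, -2.1, 12.5]
width: 0.092
```

```bash
python3 look.py 37 .432 .215 .037 -9.2
```

```text
t 27.82 pos [0.4356 0.2141 0.035 ] yaw -9.18 tilt z [-0.01  -0.023 -1.   ] -> tool shift [-0.0037 -0.0003 -0.002 ] turn 0.0004 F [-3.2 -2.1 12.5] w 0.092
```

Call:
servo_tool(
  moves=[
    [255,[-0.002,0.003,0.003],0],
    [255,[-0.002,0.003,0.003],0],
    [255,[-0.002,0.003,0.003],0],
    [255,[-0.001,0.003,0.003],0],
    [255,[-0.001,0.003,0.003],0],
    [255,[-0.001,0.003,0.003],0],
    [255,[-0.001,0.003,0.003],0],
    [255,[-0.001,0.003,0.003],0],
  ],
)

```text
time: 28.48
tool_pos: [0.4359, 0.2122, 0.035]
tcp_rot: [-3.114, 0.263, -0.029]
wrist_force: [-8.0, 5.8, 14.2]
width: 0.092
```

```bash
python3 look.py 38 .432 .215 .037 -9.2
```

```text
t 28.48 pos [0.4359 0.2122 0.035 ] yaw -9.67 tilt z [ 0.02   0.015 -1.   ] -> tool shift [-0.0043 -0.0021 -0.002 ] turn -0.0081 F [-8.   5.8 14.2] w 0.092
```

Call:
servo_tool(
  moves=[
    [255,[0.001,-0.002,0.002],0],
    [255,[0.001,-0.002,0.002],0],
    [255,[0.001,-0.002,0.002],0],
    [255,[0.001,-0.002,0.002],0],
    [255,[0,0,0],0],
    [255,[0,0,0],0],
    [255,[0,0,0],0],
    [255,[0,0,0],0],
  ],
)

```text
time: 29.15
tool_pos: [0.4421, 0.2175, 0.0368]
tcp_rot: [-3.121, 0.258, -0.029]
wrist_force: [0.3, -0.6, -1.5]
width: 0.094
```

```bash
python3 look.py 39 .432 .215 .037 -9.2
```

```text
t 29.15 pos [0.4421 0.2175 0.0368] yaw -9.44 tilt z [ 0.019  0.008 -1.   ] -> tool shift [-0.0095  0.0041 -0.0004] turn -0.0042 F [ 0.3 -0.6 -1.5] w 0.094
```

Call:
servo_tool(
  moves=[
    [255,[0,0,0.002],0],
    [255,[0.001,-0.001,0.003],0],
    [255,[0.001,-0.001,0.003],0],
    [255,[0.001,-0.001,0.003],0],
    [255,[0.001,-0.001,0.003],0],
    [255,[0.001,-0.001,0.003],0],
    [255,[0.001,-0.001,0.003],0],
    [255,[0.001,-0.001,0.003],0],
  ],
)

```text
time: 29.82
tool_pos: [0.4432, 0.2189, 0.0347]
tcp_rot: [3.123, -0.253, -0.01]
wrist_force: [-14.4, -8.0, 32.7]
width: 0.095
```

```bash
python3 look.py 40 .432 .215 .037 -9.2
```

```text
t 29.82 pos [0.4432 0.2189 0.0347] yaw -9.26 tilt z [-0.007 -0.008 -1.   ] -> tool shift [-0.0104  0.0056 -0.0022] turn -0.001 F [-14.4  -8.   32.7] w 0.095
```

Call:
servo_tool(
  moves=[
    [255,[0,0,-0.002],0],
    [255,[0,0,-0.003],0],
    [255,[0,0,-0.006],0],
    [255,[0,0,-0.009],0],
    [255,[0,0,-0.011],0],
    [255,[0,0,-0.012],0],
    [255,[0,0,-0.012],0],
    [255,[0,0,-0.012],0],
  ],
)

```text
time: 30.48
tool_pos: [0.4415, 0.2187, 0.1037]
tcp_rot: [3.12, -0.252, -0.019]
wrist_force: [0.0, -0.6, -1.3]
width: 0.089
```

```bash
python3 look.py 41 .554 .161 .13 -9.2
```

```text
t 30.48 pos [0.4415 0.2187 0.1037] yaw -9.25 tilt z [-0.013 -0.01  -1.   ] -> tool shift [ 0.12    0.0392 -0.0271] turn -0.001 F [ 0.  -0.6 -1.3] w 0.089
```

Call:
servo_tool(
  moves=[
    [255,[0,0,-0.011],0],
    [255,[0,0,-0.01],0],
    [255,[0.002,0.001,-0.008],0],
    [255,[0.004,0.001,-0.006],0],
    [255,[0.007,0.002,-0.003],0],
    [255,[0.009,0.003,0],0],
    [255,[0.011,0.003,0],0],
    [255,[0.011,0.003,0],0],
  ],
)

```text
time: 31.15
tool_pos: [0.4875, 0.1991, 0.149]
tcp_rot: [3.123, -0.249, -0.011]
wrist_force: [-0.4, 0.5, -1.7]
width: 0.096
```

```bash
python3 look.py 42 .554 .161 .13 -9.2
```

```text
t 31.15 pos [0.4875 0.1991 0.149 ] yaw -9.11 tilt z [-0.007 -0.008 -1.   ] -> tool shift [0.0718 0.0269 0.0188] turn 0.0016 F [-0.4  0.5 -1.7] w 0.096
```

Call:
servo_tool(
  moves=[
    [255,[0.011,0.004,0],0],
    [255,[0.011,0.004,0],0],
    [255,[0.011,0.004,0],0],
    [255,[0.01,0.004,0],0],
    [255,[0.009,0.003,0],0],
    [255,[0.007,0.003,0],0],
    [255,[0.004,0.002,0],0],
    [255,[0.002,0.001,0],0],
  ],
)

```text
time: 31.82
tool_pos: [0.5563, 0.1568, 0.1447]
tcp_rot: [3.12, -0.255, -0.018]
wrist_force: [-0.3, 0.4, -2.0]
width: 0.091
```

```bash
python3 look.py 43 .554 .161 .13 -9.2 side top
```

```text
side [284.  154.6]
crop origin 203 94
top [265.5 197.4]
crop origin 185 137
t 31.92 pos [0.5559 0.1571 0.1448] yaw -9.35 tilt z [-0.012 -0.01  -1.   ] -> tool shift [-0.0023 -0.0037  0.0148] turn -0.0026 F [-0.6  0.  -1. ] w 0.096
```

View pics/side43c.png

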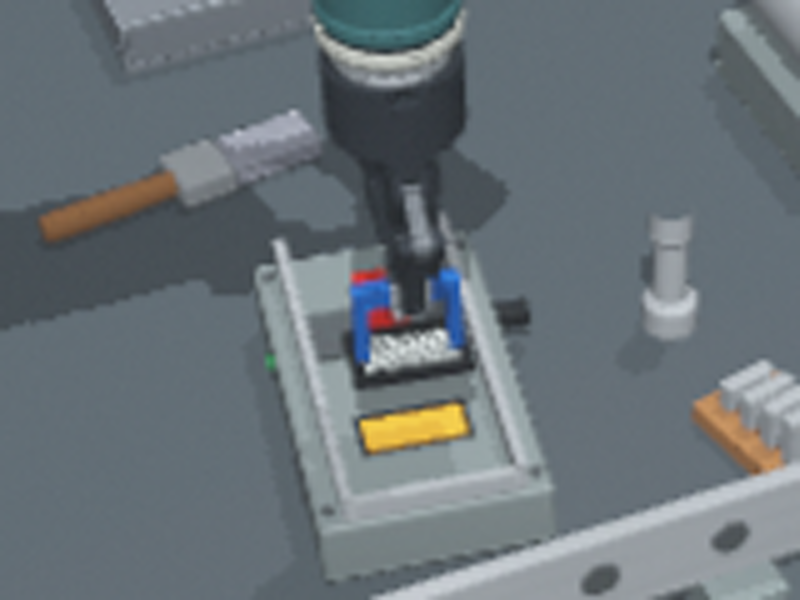

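View pics/top43c.png

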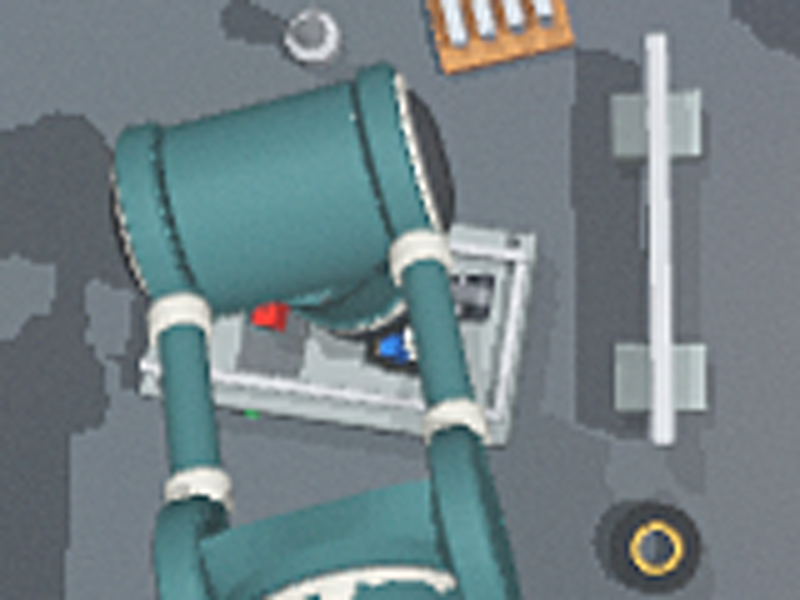

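```bash
python3 - <<'E'
from h import *
c=load("side",43);x0,y0,x1,y1=262,142,312,192
im=cv2.resize(c["pixels"][y0:y1,x0:x1,::-1],None,fx=12,fy=12,interpolation=cv2.INTER_CUBIC)
for i in range(0,50,10): cv2.putText(im,str(x0+i),(i*12,10),0,.35,(0,255,255)); cv2.putText(im,str(y0+i),(0,i*12+10),0,.35,(0,255,255))
cv2.imwrite("pics/z43.png",im)
E
```

```text
(no output)
```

View pics/z43.png

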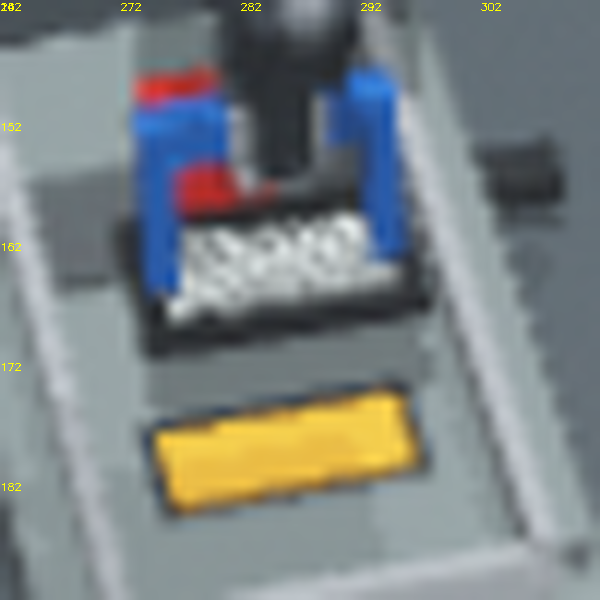

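```bash
python3 - <<'E'
from h import *
c=load("side",43)
px=lambda a,b:(262+(a+.5)/12-.5,142+(b+.5)/12-.5)
th=np.radians(-9.2);xh=np.array([np.cos(th),np.sin(th)]);yh=np.array([-np.sin(th),np.cos(th)])
tcp=np.array([.5559,.1571])
zb=.1448-.035
for nm,p,z,off in(("nearL bot",(150,355),zb,(-.035,-.022)),("nearR bot",(430,305),zb,(.035,-.022)),("farL top",(120,225),zb+.006,(-.035,.022)),("postL",(160,292),zb+.006,(-.026,-.005)),("postR",(387,257),zb+.006,(.026,-.005))):
    P=onz(c,*px(*p),z)[:2]; C=P-off[0]*xh-off[1]*yh; d=C-tcp
    print(nm,P.round(4),"centre",C.round(4),"minus tcp in (x,y)st",(d@xh).round(4),(d@yh).round(4))
A=onz(c,*px(150,355),zb);B=onz(c,*px(430,305),zb);d=B-A;print("near edge yaw",np.degrees(np.arctan2(d[1],d[0])),np.linalg.norm(d))
a=[onz(c,*px(*q),.05) for q in((150,432),(398,393),(425,465),(172,512))]
d=a[1]-a[0];e=a[2]-a[3];print("window yaw",np.degrees(np.arctan2(d[1],d[0])),np.degrees(np.arctan2(e[1],e[0])),np.mean(a,0),np.linalg.norm(d),np.linalg.norm(a[3]-a[0]))
E
```

```text
nearL bot [0.5176 0.1403] centre [0.5557 0.1565] minus tcp in (x,y)st -0.0001 -0.0007
nearR bot [0.5845 0.129 ] centre [0.5535 0.1563] minus tcp in (x,y)st -0.0023 -0.0011
farL top [0.5248 0.1796] centre [0.5558 0.1523] minus tcp in (x,y)st 0.0007 -0.0048
postL [0.5255 0.1536] centre [0.552  0.1544] minus tcp in (x,y)st -0.0035 -0.0033
postR [0.5792 0.1427] centre [0.5543 0.1518] minus tcp in (x,y)st -0.0007 -0.0055
near edge yaw -9.610852658839988 0.06784639076866052
window yaw -11.450721643912297 -9.348194709604554 [0.55401159 0.1551537  0.05      ] 0.06245583717538834 0.0288273278960195
```

Call:
servo_tool(
  moves=[
    [255,[0,-0.001,0.003],0],
    [255,[0,-0.001,0.005],0],
    [255,[0,0,0.007],0],
    [255,[0,0,0.007],0],
    [255,[0,0,0.007],0],
    [255,[0,0,0.005],0],
    [255,[0,0,0.003],0],
    [255,[0,0,0.001],0],
  ],
)

```text
time: 32.58
tool_pos: [0.5526, 0.1606, 0.1022]
tcp_rot: [3.121, -0.251, -0.022]
wrist_force: [0.5, -1.2, -1.2]
width: 0.097
```

```bash
python3 look.py 44 .5555 .160 .095 -9.2 side
python3 - <<'E'
from h import *
c=load("side",44);x0,y0,x1,y1=262,142,312,192
im=cv2.resize(c["pixels"][y0:y1,x0:x1,::-1],None,fx=12,fy=12,interpolation=cv2.INTER_CUBIC)
cv2.imwrite("pics/z44.png",im)
E
```

```text
side [283.2 165.2]
crop origin 203 105
t 32.63 pos [0.5525 0.1605 0.1021] yaw -9.19 tilt z [-0.015 -0.01  -1.   ] -> tool shift [ 0.0032 -0.0001  0.007 ] turn 0.0002 F [-1.4 -0.9 -2.1] w 0.088
```

View pics/z44.png

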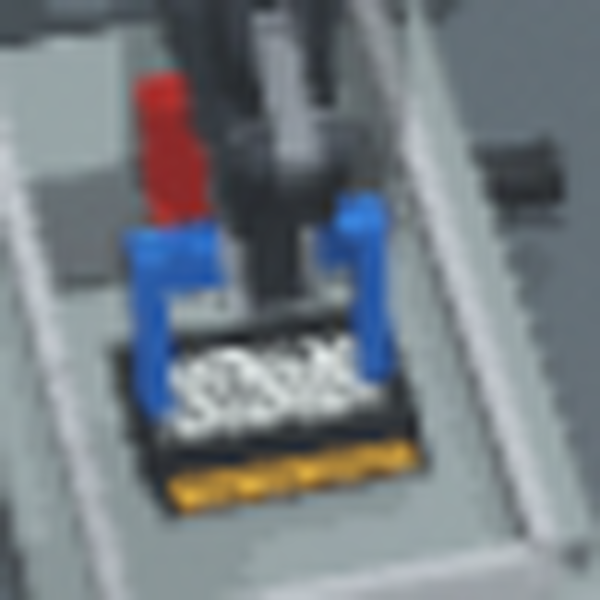

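```bash
python3 - <<'E'
from h import *
c=load("side",44)
px=lambda a,b:(262+(a+.5)/12-.5,142+(b+.5)/12-.5)
th=np.radians(-9.2);xh=np.array([np.cos(th),np.sin(th)]);yh=np.array([-np.sin(th),np.cos(th)])
win=np.array([.5540,.1551]);zb=.1021-.035
for nm,p,z,off in(("nearL bot",(152,482),zb,(-.035,-.022)),("nearR bot",(422,440),zb,(.035,-.022)),("nearL top",(148,445),zb+.006,(-.035,-.022)),("nearR top",(420,415),zb+.006,(.035,-.022)),("farL top",(112,350),zb+.006,(-.035,.022)),("postL",(155,412),zb+.006,(-.026,-.005)),("postR",(375,380),zb+.006,(.026,-.005)),("barL front top",(130,240),zb+.057,(-.031,-.005)),("barR front top",(378,208),zb+.057,(.031,-.005))):
    P=onz(c,*px(*p),z)[:2]; C=P-off[0]*xh-off[1]*yh; d=C-win
    print(nm,"centre",C.round(4),"minus window st",(d@xh).round(4),(d@yh).round(4))
# row profile for near edge
for u in (280,285,290):
    print(u,[c["pixels"][v,u].tolist() for v in range(172,186)])
E
```

```text
nearL bot centre [0.5532 0.1579] minus window st -0.0012 0.0026
nearR bot centre [0.5491 0.1556] minus window st -0.0049 -0.0003
nearL top centre [0.555  0.1643] minus window st -0.0005 0.0093
nearR top centre [0.5498 0.1581] minus window st -0.0046 0.0023
farL top centre [0.5513 0.1557] minus window st -0.0027 0.0002
postL centre [0.5489 0.159 ] minus window st -0.0057 0.003
postR centre [0.5505 0.1557] minus window st -0.0035 0.0
barL front top centre [0.5541 0.1649] minus window st -0.0014 0.0097
barR front top centre [0.5508 0.1609] minus window st -0.0041 0.0052
280 [[164, 170, 171], [178, 185, 185], [173, 180, 180], [141, 147, 148], [184, 191, 190], [138, 145, 146], [68, 72, 75], [47, 50, 54], [45, 48, 52], [156, 119, 55], [173, 133, 56], [158, 123, 63], [110, 106, 98], [131, 143, 145]]
285 [[182, 190, 189], [156, 164, 164], [196, 203, 203], [202, 209, 208], [152, 159, 159], [77, 82, 84], [48, 52, 54], [45, 49, 51], [128, 99, 54], [168, 129, 56], [163, 127, 63], [114, 107, 98], [130, 143, 145], [137, 150, 153]]
290 [[185, 192, 191], [202, 210, 209], [154, 162, 161], [184, 192, 191], [116, 122, 122], [51, 55, 57], [46, 49, 53], [105, 85, 56], [165, 127, 55], [163, 128, 64], [110, 103, 93], [130, 142, 144], [139, 151, 153], [147, 160, 162]]
```

```bash
python3 - <<'E'
from h import *
c=load("side",44)
th=np.radians(-9.2);xh=np.array([np.cos(th),np.sin(th)]);yh=np.array([-np.sin(th),np.cos(th)])
win=np.array([.5540,.1551])
pts=[]
for u,v in((278,180.8),(280,180.5),(285,179.8),(290,179.0),(294,178.4)):
    P=onz(c,u,v,.067)[:2];pts.append(P);print(u,((P-win)@xh).round(4),((P-win)@yh+.022).round(4))
d=pts[-1]-pts[0];print(np.degrees(np.arctan2(d[1],d[0])))
# left/right side of plate at front row
for v in (176,178): print(v,[(u,int(c["pixels"][v,u].mean())) for u in list(range(270,280))+list(range(290,301))])
E
```

```text
278 -0.0248 0.0035
280 -0.019 0.0032
285 -0.0043 0.0023
290 0.0105 0.0017
294 0.0223 0.0011
-12.101728629755204
176 [(270, 162), (271, 158), (272, 95), (273, 54), (274, 76), (275, 114), (276, 147), (277, 150), (278, 148), (279, 204), (290, 120), (291, 82), (292, 69), (293, 68), (294, 60), (295, 57), (296, 69), (297, 149), (298, 162), (299, 160), (300, 149)]
178 [(270, 147), (271, 146), (272, 99), (273, 55), (274, 50), (275, 91), (276, 89), (277, 127), (278, 119), (279, 94), (290, 49), (291, 48), (292, 50), (293, 51), (294, 65), (295, 66), (296, 54), (297, 130), (298, 158), (299, 159), (300, 150)]
```

Call:
servo_tool(
  moves=[
    [255,[0.001,0,0.001],0],
    [255,[0.001,0.001,0.002],0],
    [255,[0.001,0,0.002],0],
    [255,[0,0,0.001],0],
    [255,[0,0,0],0],
    [255,[0,0,0],0],
    [255,[0,0,0],0],
    [255,[0,0,0],0],
  ],
)

```text
time: 33.3
tool_pos: [0.557, 0.1589, 0.0968]
tcp_rot: [3.121, -0.251, -0.018]
wrist_force: [0.3, 0.2, -1.6]
width: 0.095
```

```bash
python3 look.py 45 .5555 .1595 .095 -9.2 side
python3 - <<'E'
from h import *
c=load("side",45);x0,y0,x1,y1=262,142,312,192
im=cv2.resize(c["pixels"][y0:y1,x0:x1,::-1],None,fx=12,fy=12,interpolation=cv2.INTER_CUBIC)
cv2.imwrite("pics/z45.png",im)
E
```

```text
side [284.9 166.5]
crop origin 204 106
t 33.35 pos [0.557  0.1589 0.0968] yaw -9.21 tilt z [-0.012 -0.009 -1.   ] -> tool shift [-0.0015 -0.0004  0.0018] turn -0.0002 F [-0.1 -0.1 -1.2] w 0.098
```

View pics/z45.png

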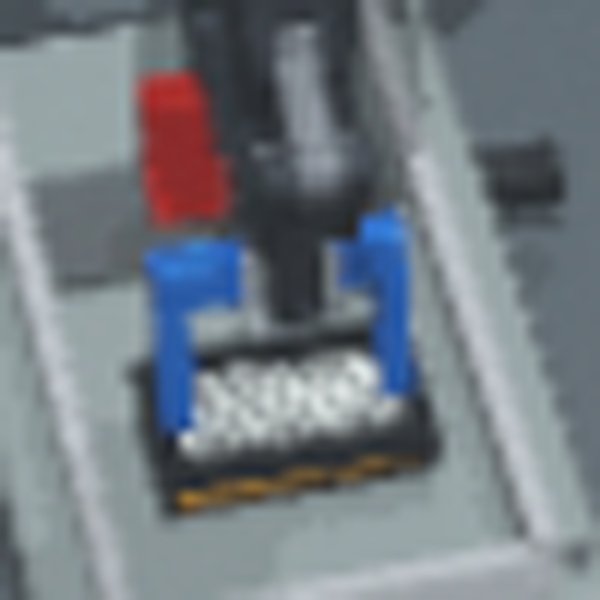

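```bash
python3 - <<'E'
from h import *
c=load("side",45)
th=np.radians(-9.2);xh=np.array([np.cos(th),np.sin(th)]);yh=np.array([-np.sin(th),np.cos(th)])
win=np.array([.5540,.1551])
px=lambda a,b:(262+(a+.5)/12-.5,142+(b+.5)/12-.5)
for nm,p,z,ox,oy in(("L",(163,492),.062,-.035,-.022),("R",(440,452),.062,.035,-.022),("farL",(132,370),.068,-.035,.022),("postL",(178,432),.068,-.026,-.005),("postR",(398,393),.068,.026,-.005)):
    P=onz(c,*px(*p),z)[:2]-win;print(nm,(P@xh-ox).round(4),(P@yh-oy).round(4))
for u in (280,285,290):
    print(u,[c["pixels"][v,u].tolist() for v in range(177,186)])
for u,v in((280,181.9),(285,181),(290,180.2)):
    P=onz(c,u,v,.062)[:2]-win;print(u,(P@yh+.022).round(4))
E
```

```text
L 0.0013 0.0037
R -0.0007 -0.0004
farL 0.0013 -0.0027
postL -0.0009 -0.0
postR 0.0018 -0.0007
280 [[182, 189, 190], [133, 140, 141], [102, 106, 109], [63, 68, 71], [46, 48, 53], [98, 80, 55], [109, 86, 53], [97, 100, 97], [130, 143, 144]]
285 [[154, 161, 161], [138, 144, 145], [81, 86, 87], [47, 51, 54], [67, 62, 54], [104, 85, 54], [97, 99, 97], [130, 143, 144], [138, 150, 152]]
290 [[149, 156, 157], [85, 90, 91], [47, 52, 56], [47, 49, 54], [97, 79, 53], [90, 93, 90], [130, 142, 144], [138, 150, 152], [148, 161, 163]]
280 0.0026
285 0.0024
290 0.0019
```

Call:
servo_tool(
  moves=[
    [255,[0,0,0.001],0],
    [255,[0,0,0.001],0],
    [255,[0,0,0],0],
    [255,[0,0,0],0],
    [255,[0,0,0],0],
    [255,[0,0,0],0],
    [255,[0,0,0],0],
    [255,[0,0,0],0],
  ],
)

```text
time: 34.02
tool_pos: [0.5569, 0.1589, 0.0948]
tcp_rot: [3.121, -0.251, -0.018]
wrist_force: [-0.3, -0.5, -0.5]
width: 0.095
```

```bash
python3 look.py 46 .5555 .1595 .095 -9.2 side top; python3 - <<'E'
from workcell import bot
print(bot.read_state()["joint_vel"].round(4))
from h import *
for k in(7,46):
  c=load("side",k);m=mask(c,(0,150,80),(8,255,255),(250,120,320,200));v,u=np.nonzero(m);print(k,u.min(),v.min(),v.max(),len(u))
E
```

```text
side [285.  166.9]
crop origin 204 106
top [266.9 198.9]
crop origin 186 138
t 34.12 pos [0.557  0.1589 0.0948] yaw -9.2 tilt z [-0.012 -0.009 -1.   ] -> tool shift [-0.0015 -0.0003 -0.0002] turn -0.0001 F [-0.5 -0.  -1.6] w 0.093
[-0.0005 -0.0011 -0.0006 -0.0017 -0.0002 -0.0008]
7 274 148 159 28
46 274 148 159 54
```

View pics/side46c.png

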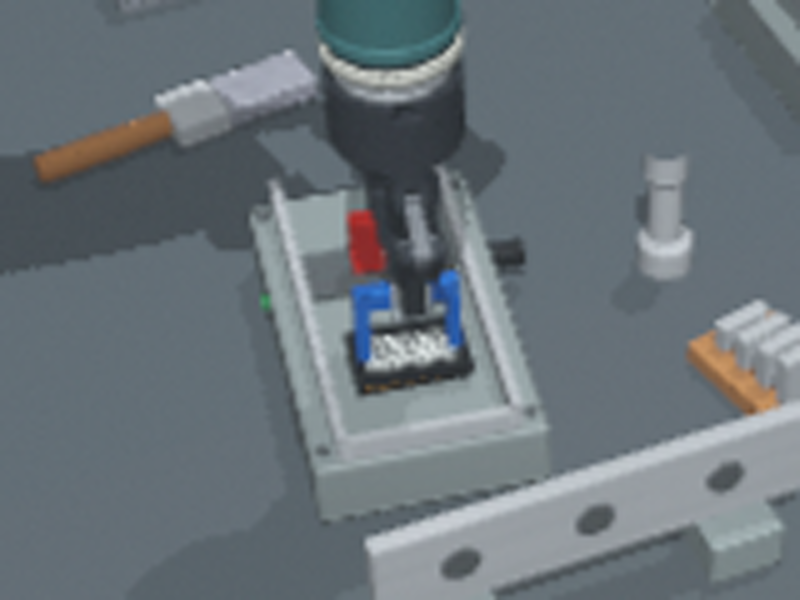

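View pics/top46c.png

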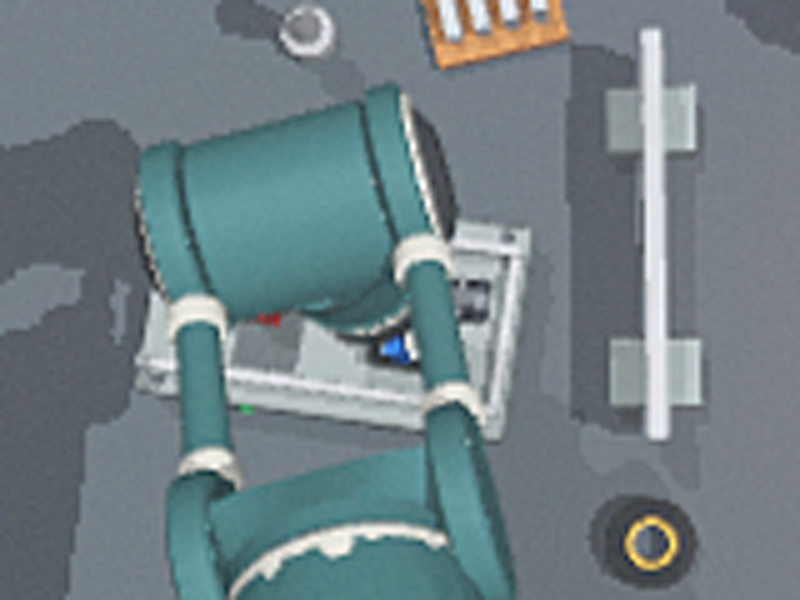

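The side view shows the plate over the window at crop (410,355), clear of both rails, with just a thin strip of amber along its near edge. The grip is still at the same pixels as when the shutter was open, and the straightedge is in place. The arm is still, so I'm handing in.

```bash
python3 -c "
from workcell import bot
print(bot.finish_job())"
```

```text
the job is handed in; nothing more can be done
None
```

I slid the shutter to its open stop, lifted the grid plate out by its blue handle and carried it over the straightedge. It is now held still over the glowing window, and the job was handed in at about 34 s.

**Last checks**
- **Height:** the plate's underside is about 10 mm above the window. This comes from the arm's readings when the plate rested on the case floor and on the table.
- **Centring along x:** the side view puts the plate within about 1 mm of the window's centre.
- **Centring along y:** the two estimates disagree. The side view says about 2 mm towards +y, and the arm position says about 1 mm towards -y. I left it between them.
- **Yaw and level:** the tool's yaw matches the station's (-9.2°). Judged from the tool's tilt, the plate is about 0.6° off level; I did not measure the plate's tilt directly.
- **Shutter:** the red grip is at the same pixels as when it stood against its stop.
- **Straightedge and station:** the straightedge has not visibly moved, and I saw no contact between the plate and the camera block.

**Things that went wrong or disagreed**
- **First pinch missed:** it closed above the red grip, because the real fingertips sat about 27 mm higher than the stated tool frame implies. I corrected for this from the images.
- **Side camera offset:** it reads y about 6 mm lower than the top camera, so I used the top camera for absolute positions.
- **Tool tilt:** the tool picked up tilt from pushing on the shutter stop and from fast moves. To level it, I pressed the plate gently onto the case floor and wall, then onto bare table in front of the station. Extra free-air moves to correct the tilt did not work reliably.

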